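# Change over a batch of casts in the light-curing unit

## Task

The light-curing unit has finished its batch: switch it off at the isolator on its roof, pull the carriage fully out to its stop, and set the cured casts out of it upright on the white tile. Then set every waiting cast from the bench squarely on a sloping rest of its own, lying lengthwise down the plate, teeth up, centred across it and with its lower end at the lip, push the carriage fully home and only then switch the unit on again. Never have it switched on with the carriage open, and do not knock over the dropper bottle or the jar.

Things in the scene. Friction and masses are not known exactly. Their poses are not given: they have to be found in the camera images.
- curing_unit: cream light-curing unit, fixed on the bench on the robot's right: hood 310 mm wide (its x), 220 mm deep (y), 132 mm high. Its open front looks along its +y (to the robot's left), front face at y = +110 mm. Origin: centre of its footprint, on the bench. Place and yaw vary.
- carriage (a joint): the unit's slide-out carriage, m: 0 = fully home, 0.19 = fully out at its stop; slides along the unit's +y, 2.5 N of friction, stays where left. Deck 270 x 165 mm, its top 22 mm above the bench; front panel 300 mm wide, 12 mm thick, top 90 mm above the bench. The 3 rests stand 85 mm apart in a row, 85 mm behind the panel; fully out, 105 mm in front of the hood.
- pull (a point): grip point on the carriage's steel pull: an upright D of 12 mm round bar in the middle of the front panel, square to it. The point lies on the level top bar, which runs 55 mm out from the panel along the unit's +y; point 43 mm from the panel, 78 mm above the bench. Pinch the bar from above, fingers closing parallel to the panel. Moves with the carriage.
- isolator (a joint): rotary isolator handle on the unit's roof, rad: 0 = OFF stop (bar parallel to the unit's front face), 1.047 = ON stop (turned 60 degrees clockwise seen from above). Vertical axis, friction about 0.06 N m, stays where it is left. At the start it is on.
- isolator_grip (a point): on the isolator's axis, 26 mm above the handle's foot (8 mm below its top, 167 mm above the bench). The black handle is a bar 50 mm long (this frame's x; turns with it), 12 mm thick (y), 30 mm high, on a 44 mm round skirt 4 mm thick; a white line marks its -x end.
- rest1 (a point): narrow sloped steel cast rest on a 12 mm post: plate 24 mm wide (its x), 58 mm long (y), 3 mm thick, falling 15 degrees toward the carriage's front panel (+y is downhill, z normal to the plate), 6 mm high lip at the low end (inner face at y = 29 mm). Origin: centre of its top face, 46 mm above the bench, 24 mm above the carriage deck. Moves with the carriage. 
- rest2 (a point): narrow sloped steel cast rest on a 12 mm post: plate 24 mm wide (its x), 58 mm long (y), 3 mm thick, falling 15 degrees toward the carriage's front panel (+y is downhill, z normal to the plate), 6 mm high lip at the low end (inner face at y = 29 mm). Origin: centre of its top face, 46 mm above the bench, 24 mm above the carriage deck. Moves with the carriage. 
- rest3 (a point): narrow sloped steel cast rest on a 12 mm post: plate 24 mm wide (its x), 58 mm long (y), 3 mm thick, falling 15 degrees toward the carriage's front panel (+y is downhill, z normal to the plate), 6 mm high lip at the low end (inner face at y = 29 mm). Origin: centre of its top face, 46 mm above the bench, 24 mm above the carriage deck. Moves with the carriage. 
- wait1: waiting cream stone cast of five teeth in a row on a rectangular base 54 mm long (its x), 34 mm wide (y), 20 mm high; the 15 mm wide tooth ridge on top reaches 28 mm; two teeth have paler caps; about 85 g. Origin: centre of its underside, z up through the teeth. It stands on the open bench, near side, left of centre. May be absent.
- wait2: waiting cream stone cast of five teeth in a row on a rectangular base 54 mm long (its x), 34 mm wide (y), 20 mm high; the 15 mm wide tooth ridge on top reaches 28 mm; two teeth have paler caps; about 85 g. Origin: centre of its underside, z up through the teeth. It stands on the open bench, near side, left of centre. May be absent.
- wait3: waiting cream stone cast of five teeth in a row on a rectangular base 54 mm long (its x), 34 mm wide (y), 20 mm high; the 15 mm wide tooth ridge on top reaches 28 mm; two teeth have paler caps; about 85 g. Origin: centre of its underside, z up through the teeth. It stands on the open bench, near side, left of centre. May be absent.
- cured1: cured cream stone cast of five teeth in a row on a rectangular base 54 mm long (its x), 34 mm wide (y), 20 mm high; the 15 mm wide tooth ridge on top reaches 28 mm; two teeth have paler caps; about 85 g. Origin: centre of its underside, z up through the teeth. At the start it sits on rest1 inside the closed unit, hidden by hood and panel. May be absent.
- cured2: cured cream stone cast of five teeth in a row on a rectangular base 54 mm long (its x), 34 mm wide (y), 20 mm high; the 15 mm wide tooth ridge on top reaches 28 mm; two teeth have paler caps; about 85 g. Origin: centre of its underside, z up through the teeth. At the start it sits on rest2 inside the closed unit, hidden by hood and panel. May be absent.
- cured3: cured cream stone cast of five teeth in a row on a rectangular base 54 mm long (its x), 34 mm wide (y), 20 mm high; the 15 mm wide tooth ridge on top reaches 28 mm; two teeth have paler caps; about 85 g. Origin: centre of its underside, z up through the teeth. At the start it sits on rest3 inside the closed unit, hidden by hood and panel. May be absent.
- tile: loose white glazed tile (0.6 kg) lying on the bench, 130 mm (its x) by 200 mm (its y), 10 mm thick, for the cured casts, empty at the start. Origin: centre of its underside.
- dropper: small amber dropper bottle, 44 mm across, 85 mm high, upright on the bench; origin at the centre of its base. Bystander.
- jar: small white jar, 48 mm across, 42 mm high, upright on the bench; origin at the centre of its base. Bystander.

How it is judged:
On the way, in this order (a step that is already met when the one before it is completed fails the run):
1. the isolator is switched off while the carriage is still home (value of joint isolator below 0.12 rad and value of joint carriage below 0.006 m), for 0.2 s.
2. the carriage is pulled fully out to its stop (value of joint carriage above 0.178 m), for 0.2 s.
3. the carriage is fully home again with every waiting cast seated on a rest, the isolator still off (all of step 1 and ((x of wait1 in the frame of rest1 between -0.009 and 0.009 m and y of wait1 in the frame of rest1 between -0.013 and 0.01 m and z of wait1 in the frame of rest1 between -0.004 and 0.005 m and angle between the z axis of wait1 and the z axis of rest1, either way round below 0.12 rad and angle between the x axis of wait1 and the y axis of rest1, either way round below 0.2 rad) or (x of wait1 in the frame of rest2 between -0.009 and 0.009 m and y of wait1 in the frame of rest2 between -0.013 and 0.01 m and z of wait1 in the frame of rest2 between -0.004 and 0.005 m and angle between the z axis of wait1 and the z axis of rest2, either way round below 0.12 rad and angle between the x axis of wait1 and the y axis of rest2, either way round below 0.2 rad) or (x of wait1 in the frame of rest3 between -0.009 and 0.009 m and y of wait1 in the frame of rest3 between -0.013 and 0.01 m and z of wait1 in the frame of rest3 between -0.004 and 0.005 m and angle between the z axis of wait1 and the z axis of rest3, either way round below 0.12 rad and angle between the x axis of wait1 and the y axis of rest3, either way round below 0.2 rad)) and ((x of wait2 in the frame of rest1 between -0.009 and 0.009 m and y of wait2 in the frame of rest1 between -0.013 and 0.01 m and z of wait2 in the frame of rest1 between -0.004 and 0.005 m and angle between the z axis of wait2 and the z axis of rest1, either way round below 0.12 rad and angle between the x axis of wait2 and the y axis of rest1, either way round below 0.2 rad) or (x of wait2 in the frame of rest2 between -0.009 and 0.009 m and y of wait2 in the frame of rest2 between -0.013 and 0.01 m and z of wait2 in the frame of rest2 between -0.004 and 0.005 m and angle between the z axis of wait2 and the z axis of rest2, either way round below 0.12 rad and angle between the x axis of wait2 and the y axis of rest2, either way round below 0.2 rad) or (x of wait2 in the frame of rest3 between -0.009 and 0.009 m and y of wait2 in the frame of rest3 between -0.013 and 0.01 m and z of wait2 in the frame of rest3 between -0.004 and 0.005 m and angle between the z axis of wait2 and the z axis of rest3, either way round below 0.12 rad and angle between the x axis of wait2 and the y axis of rest3, either way round below 0.2 rad)) and ((x of wait3 in the frame of rest1 between -0.009 and 0.009 m and y of wait3 in the frame of rest1 between -0.013 and 0.01 m and z of wait3 in the frame of rest1 between -0.004 and 0.005 m and angle between the z axis of wait3 and the z axis of rest1, either way round below 0.12 rad and angle between the x axis of wait3 and the y axis of rest1, either way round below 0.2 rad) or (x of wait3 in the frame of rest2 between -0.009 and 0.009 m and y of wait3 in the frame of rest2 between -0.013 and 0.01 m and z of wait3 in the frame of rest2 between -0.004 and 0.005 m and angle between the z axis of wait3 and the z axis of rest2, either way round below 0.12 rad and angle between the x axis of wait3 and the y axis of rest2, either way round below 0.2 rad) or (x of wait3 in the frame of rest3 between -0.009 and 0.009 m and y of wait3 in the frame of rest3 between -0.013 and 0.01 m and z of wait3 in the frame of rest3 between -0.004 and 0.005 m and angle between the z axis of wait3 and the z axis of rest3, either way round below 0.12 rad and angle between the x axis of wait3 and the y axis of rest3, either way round below 0.2 rad))), for 0.3 s.
4. the isolator is switched on (value of joint isolator above 0.93 rad and value of joint carriage below 0.006 m), for 0.2 s.
At the end, for the whole second after the job is handed in: Isolator on (> 0.93), carriage home (< 6 mm). Waiting casts on rests, teeth up: within 9 mm across, 13 mm uphill to 10 mm downhill, flat on the plate (5 mm, 0.12 rad), lengthwise within 0.2 rad. Cured casts upright (0.1 rad) and flat on the tile. All at rest (all of step 4 and ((x of wait1 in the frame of rest1 between -0.009 and 0.009 m and y of wait1 in the frame of rest1 between -0.013 and 0.01 m and z of wait1 in the frame of rest1 between -0.004 and 0.005 m and angle between the z axis of wait1 and the z axis of rest1, either way round below 0.12 rad and angle between the x axis of wait1 and the y axis of rest1, either way round below 0.2 rad) or (x of wait1 in the frame of rest2 between -0.009 and 0.009 m and y of wait1 in the frame of rest2 between -0.013 and 0.01 m and z of wait1 in the frame of rest2 between -0.004 and 0.005 m and angle between the z axis of wait1 and the z axis of rest2, either way round below 0.12 rad and angle between the x axis of wait1 and the y axis of rest2, either way round below 0.2 rad) or (x of wait1 in the frame of rest3 between -0.009 and 0.009 m and y of wait1 in the frame of rest3 between -0.013 and 0.01 m and z of wait1 in the frame of rest3 between -0.004 and 0.005 m and angle between the z axis of wait1 and the z axis of rest3, either way round below 0.12 rad and angle between the x axis of wait1 and the y axis of rest3, either way round below 0.2 rad)) and ((x of wait2 in the frame of rest1 between -0.009 and 0.009 m and y of wait2 in the frame of rest1 between -0.013 and 0.01 m and z of wait2 in the frame of rest1 between -0.004 and 0.005 m and angle between the z axis of wait2 and the z axis of rest1, either way round below 0.12 rad and angle between the x axis of wait2 and the y axis of rest1, either way round below 0.2 rad) or (x of wait2 in the frame of rest2 between -0.009 and 0.009 m and y of wait2 in the frame of rest2 between -0.013 and 0.01 m and z of wait2 in the frame of rest2 between -0.004 and 0.005 m and angle between the z axis of wait2 and the z axis of rest2, either way round below 0.12 rad and angle between the x axis of wait2 and the y axis of rest2, either way round below 0.2 rad) or (x of wait2 in the frame of rest3 between -0.009 and 0.009 m and y of wait2 in the frame of rest3 between -0.013 and 0.01 m and z of wait2 in the frame of rest3 between -0.004 and 0.005 m and angle between the z axis of wait2 and the z axis of rest3, either way round below 0.12 rad and angle between the x axis of wait2 and the y axis of rest3, either way round below 0.2 rad)) and ((x of wait3 in the frame of rest1 between -0.009 and 0.009 m and y of wait3 in the frame of rest1 between -0.013 and 0.01 m and z of wait3 in the frame of rest1 between -0.004 and 0.005 m and angle between the z axis of wait3 and the z axis of rest1, either way round below 0.12 rad and angle between the x axis of wait3 and the y axis of rest1, either way round below 0.2 rad) or (x of wait3 in the frame of rest2 between -0.009 and 0.009 m and y of wait3 in the frame of rest2 between -0.013 and 0.01 m and z of wait3 in the frame of rest2 between -0.004 and 0.005 m and angle between the z axis of wait3 and the z axis of rest2, either way round below 0.12 rad and angle between the x axis of wait3 and the y axis of rest2, either way round below 0.2 rad) or (x of wait3 in the frame of rest3 between -0.009 and 0.009 m and y of wait3 in the frame of rest3 between -0.013 and 0.01 m and z of wait3 in the frame of rest3 between -0.004 and 0.005 m and angle between the z axis of wait3 and the z axis of rest3, either way round below 0.12 rad and angle between the x axis of wait3 and the y axis of rest3, either way round below 0.2 rad)) and x of cured1 in the frame of tile between -0.062 and 0.062 m and y of cured1 in the frame of tile between -0.097 and 0.097 m and z of cured1 in the frame of tile between 0.006 and 0.015 m and angle between each of cured1, cured2, cured3's own z axis and vertical below 0.1 rad and x of cured2 in the frame of tile between -0.062 and 0.062 m and y of cured2 in the frame of tile between -0.097 and 0.097 m and z of cured2 in the frame of tile between 0.006 and 0.015 m and x of cured3 in the frame of tile between -0.062 and 0.062 m and y of cured3 in the frame of tile between -0.097 and 0.097 m and z of cured3 in the frame of tile between 0.006 and 0.015 m and linear speed of each of wait1, wait2, wait3, cured1, cured2, cured3 below 0.02 m/s); the robot touches nothing.
It fails at once if the isolator is on (above 0.5 rad) with the carriage open by more than 25 mm (value of joint isolator above 0.5 rad and value of joint carriage above 0.025 m).
It fails at once if the dropper bottle is knocked over (angle between dropper's own z axis and vertical above 0.7 rad).
It fails at once if the jar is knocked over (angle between jar's own z axis and vertical above 0.7 rad).
Of cured1, cured2, cured3 only 2 to 3 are there at a start; the rules pass over those that are not, and their reading is None.
Of wait1, wait2, wait3 only 2 to 3 are there at a start; the rules pass over those that are not, and their reading is None.
At some moment in a run one of tile may be knocked a few centimetres aside while the robot is not near it.
Once in a run the grip may slacken for a moment while it holds something.
It also fails if it takes over 210 s, if anything falls off the work surface, if the arm or the gripper's body presses on something with over 40 N, if the wrist force passes 120 N, or if a joint passes its speed limit or range.

## Robot

A 6-joint arm with a two-finger parallel gripper is mounted at the origin on the work surface. World frame = base frame: x ahead of the robot, y to its left, z up, the work surface at z = 0. Lengths are in m, angles in rad, forces in N, time in s.
With the tool pointing down it reaches from about 0.4 to 0.825 m from the base axis. Payload 7 kg.
Tool frame: the origin (TCP) lies at the very end of the fingers, on their centre line; the grasp point (between the pads) lies 19 mm behind it (arm.grasp_offset is the distance from the TCP to the grasp point, in m); z points along the fingers, y is the line along which they close (so a half turn about z gives the same grasp; the last joint's range is limited). The gripper opens to 88 mm and grips with 3 to 60 N. Pads are 19 mm wide; open, the fingers measure 130 mm over their backs; the gripper's body (78 mm by 193 mm) begins 47 mm behind the grasp point.
Start: joints at [-0.962, 0.359, 0.012, 0, -1.224, -0.288], TCP at [0.213, -0.641, 0.227] pointing down, gripper open.
Joint ranges: [-3.07, 3.07], [-1.43, 2.12], [-1.02, 1.25], [-3.03, 1.67], [-3.05, -0], [-3.03, 3.03]. Speed limits (rad/s): [2.39, 2.39, 3.01, 3.14, 3.14, 3.14].

## Interface

Orientations are given as [roll, pitch, yaw] about the fixed x, y, z axes, in that order (R = Rz(yaw) Ry(pitch) Rx(roll)).
In Python, from station import get_state, cams, arm, nets gives the robot as it stands.
- The arm moves only by the shell command python3 -m creep 'ROWS' [FORCE]. ROWS is a JSON object of lists of equal length, an entry for each row: "translation": the shift along the world's x, y, z in mm, a list of three; "spin": the turn about the world's z in rad; "gripper": the opening, from 0 (shut) to 1 (fully open). In form: {"translation": [[dx, dy, dz], ...], "spin": [spin, ...], "gripper": [gripper, ...]}. A call has 1 to 8 rows; each row shifts and turns the commanded pose from where the row before left it; what a row does not reach is not made up. A row lasts 1/10 s, in which the tool goes at most 50 mm and 8.59 degrees, less where a joint would pass 70% of its speed; a pose out of reach is approached as far as the arm can. A call is refused whole if a number of a shift passes 50 or a number of a turn 0.15, either way. A call with a gripper value outside its range is refused whole. The fingers move at their own pace and stop on an object; FORCE is the grip in N (left out, the last holds). Time passes only in rows, so rows that do not move let the fingers close. It gives the time, the measured TCP pose, the force, the opening and the grip force at its end, in the units of the state.
- get_state(): the state, without advancing time (a new reading comes with each control period).
- cams.grab_frame(name): name is "scene" or "top" or "wrist"; returns a dict with "img" (400x640x3 uint8, red, green, blue), "mtx" (3x3 intrinsics, pixels), "R" (3x3) and "t" (3): a world point X has camera coordinates R X + t. Camera axes: x right, y down, z forward; pixel columns grow to the right and rows downward; lengths in m; the calibration is good to about 2 mm. A picture is of the moment at which its call begins. There is no depth.
- arm.job_done(): hands the job in; it is judged then, once.
Trained networks look in the newest picture that a camera, given by its name, has taken for a name from the list of things; names that differ only in an ending like _2 or _b are one class to them, and where a whole thing is asked for, a point or a joint stands for the part that bears it (a point fixed in the world has none). Each returns a list of dicts, best first, with "confidence" (0 to 1); they miss things now and then, are a little off and sometimes report something else, mostly with a low value. They report only what shows in the picture. A call takes as long as a camera call.
- nets.search_frame(camera, label): "centre" ([x, y, z] in m, in world coordinates, good to about 4 mm: the middle of the surface that is visible of it).
- nets.pinpoint(camera, label): "centre" ([x, y, z] in m, in world coordinates, good to about 4 mm: a listed point, or the origin of a listed thing).
The state is a dict: "t": time; "q": joint angles; "qd": joint speeds; "joint_efforts": joint torques, N m; "eef_pos": TCP position; "ee_rot": TCP orientation; "force": force on the tool from outside, world axes, zero at the start; "moment": the same for the moment, N m; "width": finger opening in m; "gripper_force": force on a finger pad.
Only numpy, scipy, OpenCV 4.12 (cv2) and the standard library are available. Lean on these libraries where they do the work, as an engineer would, in place of code of your own. Each camera call takes 0.05 s, during which the arm holds its last target. There are 200 camera calls.

## Working session

There is one attempt and no reset: what is moved stays moved. The work goes in short steps, Python scripts to look and compute and a shell command to move; the robot and the scene stay as the last step left them, time stands still between calls to the robot, and variables do not carry over. Pictures are saved under pics/ and viewed, at most 16 in all, crops included, and the job is handed in when it is done.

```bash
ls; mkdir -p pics
cat > h.py <<'E'
import numpy as np, cv2
from station import get_state, cams, arm, nets
def shot(c,fn=None):
    f=cams.grab_frame(c)
    if fn: cv2.imwrite('pics/'+fn,f['img'][:,:,::-1])
    return f
def pix2z(f,u,v,z):
    d=f['R'].T@np.linalg.inv(f['mtx'])@np.array([u,v,1.]); c=-f['R'].T@f['t']
    return c+d*(z-c[2])/d[2]
def proj(f,X):
    p=f['mtx']@(f['R']@np.asarray(X,float)+f['t']); return p[:2]/p[2]
def st():
    s=get_state(); print('t',round(s['t'],2),'pos',np.round(s['eef_pos'],4),'rot',np.round(s['ee_rot'],3),'w',round(s['width'],4),'F',np.round(s['force'],1))
    return s
E
python3 - <<'E'
from h import *
st()
for c in('top','scene'):
    f=shot(c,c+'0.png')
    for n in ['curing_unit','pull','isolator_grip','wait1','tile','dropper','jar']:
        for k in ('pinpoint',):
            for r in getattr(nets,k)(c,n)[:4]: print(c,n,np.round(r['centre'],3),round(r['confidence'],2))
    print(np.round(-f['R'].T@f['t'],3))
st()
E
```

```text
pics
t 0.0 pos [ 0.2127 -0.6401  0.2256] rot [ 3.14  -0.    -2.821] w 0.0878 F [-0.6  0.6  0.3]
top curing_unit [ 0.52  -0.401  0.002] 0.95
top pull [ 0.534 -0.231  0.078] 0.8
top isolator_grip [ 0.43  -0.336  0.166] 0.58
top wait1 [0.448 0.086 0.004] 0.86
top wait1 [ 0.455  0.194 -0.002] 0.85
top wait1 [0.428 0.361 0.001] 0.7
top tile [ 0.607  0.166 -0.003] 0.56
top dropper [0.557 0.433 0.002] 0.69
top jar [ 0.746  0.008 -0.004] 0.66
[0.436 0.012 1.151]
scene curing_unit [ 0.521 -0.4    0.003] 0.74
scene curing_unit [ 0.449  0.194 -0.008] 0.46
scene pull [ 0.538 -0.237  0.079] 0.95
scene isolator_grip [ 0.434 -0.336  0.167] 0.53
scene wait1 [ 0.426  0.355 -0.002] 0.62
scene wait1 [0.446 0.087 0.004] 0.56
scene tile [0.606 0.167 0.001] 0.68
scene dropper [ 0.566  0.433 -0.002] 0.65
scene jar [0.74  0.007 0.002] 0.63
[1.379 0.864 0.882]
t 0.8 pos [ 0.2128 -0.6405  0.2266] rot [ 3.142 -0.    -2.821] w 0.0877 F [0.4 0.4 0.4]
```

View pics/top0.png

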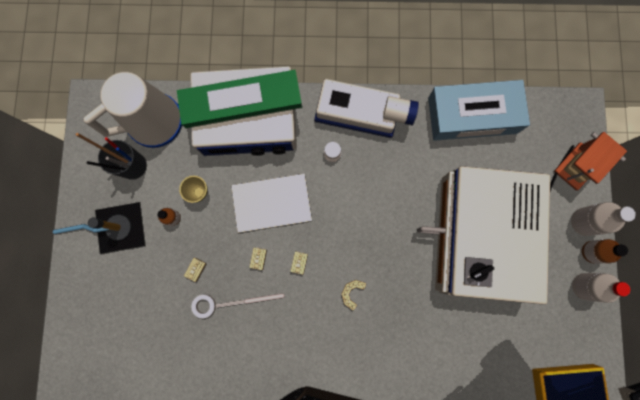

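View pics/scene0.png

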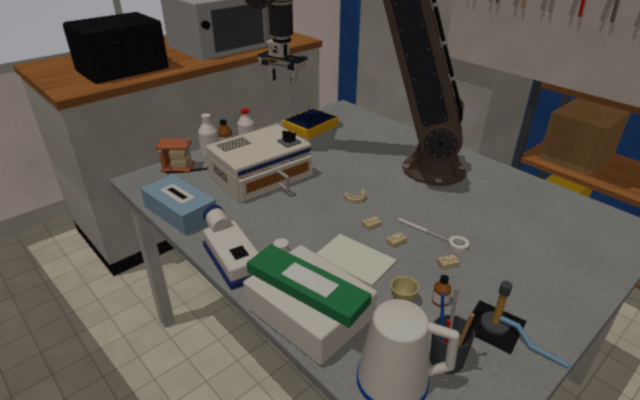

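Run:
```python
from h import *
f=shot('top'); im=f['img']
hsv=cv2.cvtColor(im,cv2.COLOR_RGB2HSV)
# roof
m=np.zeros(im.shape[:2],np.uint8)
g=cv2.inRange(hsv,(15,5,170),(40,90,255)); m[150:320,448:560]=g[150:320,448:560]
m=cv2.morphologyEx(m,cv2.MORPH_OPEN,np.ones((5,5)))
cs,_=cv2.findContours(m,0,2); c=max(cs,key=cv2.contourArea)
h=cv2.convexHull(c); q=cv2.approxPolyDP(h,6,True).reshape(-1,2); print('roof',q.tolist())
W=[pix2z(f,*p,.132)[:2] for p in q]; print(np.round(W,4).tolist(), 'ctr',np.mean(W,0))
r=cv2.minAreaRect(np.float32([pix2z(f,*p[0],.132)[:2] for p in h])); print(r)
# casts
for (u,v) in [(298,263),(258,259),(194,269)]:
    a=im[v-18:v+18,u-18:u+18]; hh=hsv[v-18:v+18,u-18:u+18]
    mm=cv2.inRange(hh,(15,50,120),(40,255,255)); cs,_=cv2.findContours(mm,0,2); c=max(cs,key=cv2.contourArea)
    P=np.float32([pix2z(f,p[0][0]+u-18,p[0][1]+v-18,.02)[:2] for p in c]); r=cv2.minAreaRect(P); b=cv2.boxPoints(r)
    e=max([b[1]-b[0],b[2]-b[1]],key=np.linalg.norm); print('cast',np.round(r[0],4),np.round(r[1],4),'yawlong',round(np.arctan2(e[1],e[0])%np.pi,3))
# tile
m=cv2.inRange(hsv[160:250,215:330],(0,0,190),(179,40,255)); cs,_=cv2.findContours(m,0,2); c=max(cs,key=cv2.contourArea)
P=np.float32([pix2z(f,p[0][0]+215,p[0][1]+160,.01)[:2] for p in c]);print('tile',cv2.minAreaRect(P))
b=cv2.resize(np.hstack([im[240:300,170:320],im[235:295,440:560]]),None,fx=3,fy=3,interpolation=2)
cv2.imwrite('pics/crop1.png',b[:,:,::-1])
```

```text
roof [[461, 167], [548, 175], [545, 302], [468, 295], [458, 226]]
[[0.6818, -0.3046], [0.6659, -0.5127], [0.3667, -0.49], [0.379, -0.3132], [0.5388, -0.2939]] ctr [ 0.52645341 -0.38287188]
((0.5242406129837036, -0.39759817719459534), (0.2126973271369934, 0.30351921916007996), 85.72293090820312)
cast [0.4474 0.0878] [0.0352 0.0544] yawlong 2.946
cast [0.4563 0.1962] [0.0344 0.0541] yawlong 2.981
cast [0.4249 0.3599] [0.0349 0.0559] yawlong 2.694
tile ((0.5876331329345703, 0.0907677710056305), (0.05372120440006256, 0.04143533855676651), 9.495182991027832)
```

View pics/crop1.png

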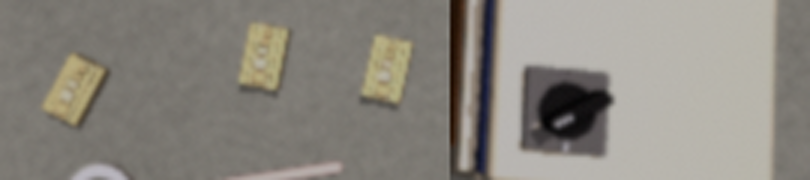

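```bash
python3 -m creep '{"translation":[[14,19,2],[14,19,2],[14,19,2],[14,19,2],[14,19,2],[14,19,2],[14,19,2],[14,19,2]],"spin":[-0.09,-0.09,-0.09,-0.09,-0.09,-0.09,-0.09,-0.09],"gripper":[0.8,0.7,0.6,0.6,0.6,0.6,0.6,0.6]}' 30; python3 -m creep '{"translation":[[13,19,2],[13,19,2],[13,19,2],[13,19,2],[13,19,2],[13,19,2],[13,19,2],[13,19,2]],"spin":[-0.09,-0.09,-0.09,-0.09,-0.09,-0.09,-0.09,-0.09],"gripper":[0.6,0.6,0.6,0.6,0.6,0.6,0.6,0.6]}'
python3 - <<'E'
from h import *
st(); f=shot('wrist','w1.png'); print(np.round(-f['R'].T@f['t'],3), np.round(f['R'],2).tolist())
for n in ['isolator_grip','pull','curing_unit']:
  for c in ('wrist','top','scene'):
    for r in nets.pinpoint(c,n)[:1]: print(c,n,np.round(r['centre'],4),round(r['confidence'],2))
E
```

```text
t: 1.65
eef_pos: [0.3253, -0.4878, 0.2428]
ee_rot: [-3.141, 0.0, 2.739]
force: [-0.8, 0.2, -0.4]
width: 0.0528
gripper_force: 0.0
t: 2.45
eef_pos: [0.4293, -0.3357, 0.2588]
ee_rot: [3.141, 0.0, 2.019]
force: [-0.4, -0.5, 0.4]
width: 0.0527
gripper_force: 0.0
t 2.45 pos [ 0.4293 -0.3357  0.2588] rot [3.141 0.    2.019] w 0.0527 F [-0.4 -0.5  0.4]
[ 0.393 -0.261  0.417] [[0.9, 0.43, 0.0], [0.41, -0.86, 0.3], [0.13, -0.27, -0.95]]
wrist isolator_grip [ 0.4324 -0.3378  0.1682] 0.61
top isolator_grip [ 0.4297 -0.335   0.1672] 0.83
scene isolator_grip [ 0.434  -0.3358  0.1666] 0.53
top pull [ 0.5347 -0.2342  0.0801] 0.6
scene pull [ 0.5383 -0.2369  0.0791] 0.95
wrist curing_unit [ 0.5287 -0.4017  0.005 ] 0.77
top curing_unit [ 5.209e-01 -4.028e-01  3.000e-04] 0.72
scene curing_unit [ 0.5212 -0.3999  0.003 ] 0.74
```

View pics/w1.png

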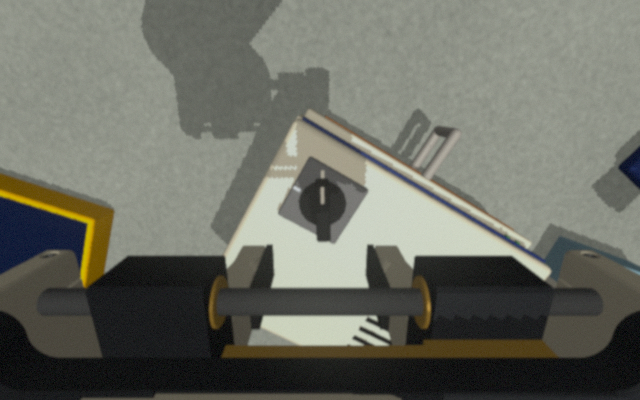

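```bash
python3 -m creep '{"translation":[[2,0,-20],[0,0,-20],[0,0,-20],[0,0,-20],[0,0,-15],[0,0,-10],[0,0,0],[0,0,0]],"spin":[0,0,0,0,0,0,0,0],"gripper":[0.6,0.6,0.6,0.6,0.6,0.6,0.2,0]}' 20; python3 -m creep '{"translation":[[0,0,0],[0,0,0],[0,0,0],[0,0,0]],"spin":[0,0,0,0],"gripper":[0,0,0,0]}'
```

```text
t: 3.75
eef_pos: [0.431, -0.3369, 0.154]
ee_rot: [3.142, 0.0, 2.022]
force: [-0.3, 0.1, 0.6]
width: 0.0418
gripper_force: 0.0
t: 4.15
eef_pos: [0.4323, -0.3362, 0.1541]
ee_rot: [3.139, 0.001, 2.022]
force: [0.9, 2.9, 3.1]
width: 0.0121
gripper_force: 20.0
```

```bash
python3 -m creep '{"translation":[[0,0,0],[0,0,0],[0,0,0],[0,0,0],[0,0,0],[0,0,0],[0,0,0],[0,0,0]],"spin":[0.13,0.13,0.13,0.13,0.13,0.13,0.13,0.13],"gripper":[0,0,0,0,0,0,0,0]}' 30; python3 -m creep '{"translation":[[0,0,0],[0,0,0],[0,0,0],[0,0,0]],"spin":[0.03,0,0,0],"gripper":[0,0,0,0]}'
python3 - <<'E'
from h import *
s=get_state();print(s['moment'])
E
```

```text
t: 4.95
eef_pos: [0.432, -0.3366, 0.1541]
ee_rot: [-3.141, 0.002, 3.068]
force: [2.3, 0.3, 0.5]
width: 0.0118
gripper_force: 30.0
t: 5.35
eef_pos: [0.4319, -0.3367, 0.1541]
ee_rot: [-3.141, 0.002, 3.09]
force: [4.7, 0.4, 0.7]
width: 0.012
gripper_force: 30.2
[ 0.46298534 -1.92984338 -0.49211836]
```

```bash
python3 -m creep '{"translation":[[0,0,0],[0,0,0],[0,0,0],[0,0,10],[0,0,20],[0,0,30],[0,0,30],[0,0,0]],"spin":[0,0,0,0,0,0,0,0],"gripper":[0.4,0.5,0.5,0.5,0.5,0.5,0.5,0.5]}'; python3 -m creep '{"translation":[[14,13,0],[14,13,0],[13,13,0],[13,13,0],[13,13,0],[13,12,0],[13,12,0],[12,12,0]],"spin":[0.13,0.13,0.13,0.13,0.13,0.13,0.13,0.13],"gripper":[0.5,0.5,0.5,0.5,0.5,0.5,0.5,0.5]}';python3 -m creep '{"translation":[[0,0,0],[0,0,0],[0,0,0],[0,0,0]],"spin":[0.13,0.13,0.13,0.13],"gripper":[0.5,0.5,0.5,0.5]}'
python3 - <<'E'
from h import *
st(); f=shot('wrist','w2.png')
for c in ('wrist','top','scene'):
  for n in ['isolator_grip','pull']:
    for r in nets.pinpoint(c,n)[:1]: print(c,n,np.round(r['centre'],4),round(r['confidence'],2))
E
```

```text
t: 6.15
eef_pos: [0.4325, -0.3379, 0.2487]
ee_rot: [-3.138, 0.006, 3.093]
force: [-0.1, 0.0, 0.1]
width: 0.0437
gripper_force: 0.0
t: 6.95
eef_pos: [0.536, -0.235, 0.2437]
ee_rot: [3.141, -0.0, -2.146]
force: [0.2, -0.8, 0.7]
width: 0.0436
gripper_force: 0.0
t: 7.35
eef_pos: [0.5355, -0.2355, 0.2436]
ee_rot: [3.141, -0.0, -1.626]
force: [-0.2, 0.5, 0.6]
width: 0.0441
gripper_force: 0.0
t 7.35 pos [ 0.5355 -0.2355  0.2436] rot [ 3.141 -0.    -1.626] w 0.0441 F [-0.2  0.5  0.6]
wrist isolator_grip [ 0.4337 -0.3362  0.1675] 0.9
wrist pull [ 0.5362 -0.2345  0.0751] 0.73
top isolator_grip [ 0.4297 -0.335   0.1672] 0.83
top pull [ 0.5347 -0.2342  0.0801] 0.6
scene isolator_grip [ 0.434  -0.3358  0.1666] 0.53
scene pull [ 0.5383 -0.2369  0.0791] 0.95
```

View pics/w2.png

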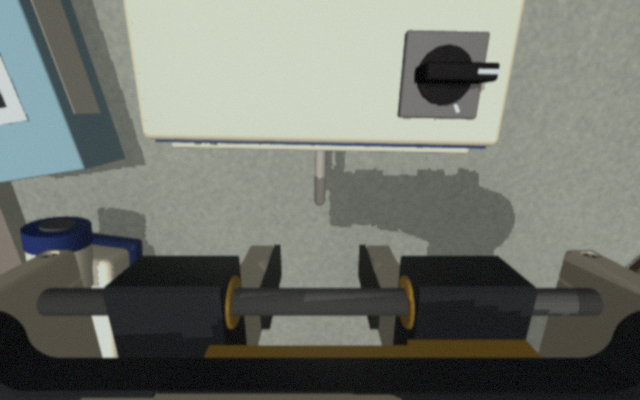

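```bash
python3 -m creep '{"translation":[[1,0,-40],[0,0,-40],[0,0,-40],[0,0,-30],[0,0,-20],[0,0,-14],[0,0,0],[0,0,0]],"spin":[-0.025,0,0,0,0,0,0,0],"gripper":[0.5,0.5,0.5,0.5,0.5,0.5,0.2,0]}' 40; python3 -m creep '{"translation":[[0,0,0],[0,0,0],[0,0,0],[0,0,0]],"spin":[0,0,0,0],"gripper":[0,0,0,0]}'
```

```text
t: 8.5
eef_pos: [0.537, -0.2357, 0.0598]
ee_rot: [3.141, -0.0, -1.656]
force: [-0.1, -0.5, 0.5]
width: 0.0326
gripper_force: 0.0
t: 8.9
eef_pos: [0.5355, -0.2355, 0.0603]
ee_rot: [3.14, 0.0, -1.656]
force: [-4.6, 0.3, 5.6]
width: 0.0107
gripper_force: 40.0
```

```bash
python3 -m creep '{"translation":[[1,10,0],[2,22,0],[2,22,0],[2,25,0],[2,25,0],[2,25,0],[2,25,0],[2,20,0]],"spin":[0,0,0,0,0,0,0,0],"gripper":[0,0,0,0,0,0,0,0]}'; python3 -m creep '{"translation":[[1,10,0],[0,6,0],[0,3,0],[0,0,0],[0,0,0]],"spin":[0,0,0,0,0],"gripper":[0,0,0,0,0]}'
```

```text
t: 9.7
eef_pos: [0.5486, -0.0615, 0.0603]
ee_rot: [3.137, -0.002, -1.656]
force: [-11.7, -2.2, 13.2]
width: 0.0106
gripper_force: 40.0
t: 10.2
eef_pos: [0.5497, -0.0458, 0.0602]
ee_rot: [3.136, -0.005, -1.656]
force: [-7.4, -15.9, 9.3]
width: 0.0107
gripper_force: 40.0
```

```bash
python3 -m creep '{"translation":[[0,0,0],[0,0,0],[0,0,0],[0,0,15],[0,-10,40],[0,-25,50],[0,-25,50],[0,-20,40]],"spin":[0,0,0,0,0,0,0,0],"gripper":[0.4,0.5,0.5,0.5,0.5,0.6,0.6,0.6]}'
python3 - <<'E'
from h import *
st(); f=shot('wrist','w3.png'); shot('top','t3.png')
for c in ('wrist','top','scene'):
  for n in ['pull','rest1','cured1','tile']:
    for r in nets.pinpoint(c,n)[:6]: print(c,n,np.round(r['centre'],4),round(r['confidence'],2))
E
```

```text
t: 11.0
eef_pos: [0.5532, -0.1177, 0.2468]
ee_rot: [-3.139, 0.0, -1.655]
force: [1.2, 1.0, 0.6]
width: 0.0524
gripper_force: 0.0
t 11.0 pos [ 0.5532 -0.1177  0.2468] rot [-3.139  0.    -1.655] w 0.0524 F [1.2 1.  0.6]
wrist pull [ 0.5499 -0.0474  0.0783] 0.97
wrist rest1 [ 0.451  -0.177   0.0452] 0.84
wrist cured1 [ 0.5395 -0.1817  0.0448] 0.76
wrist cured1 [ 0.6248 -0.1872  0.0421] 0.76
wrist tile [ 0.605   0.1679 -0.0021] 0.94
top pull [ 0.5475 -0.0448  0.0775] 0.67
top rest1 [ 0.5448 -0.1828  0.0464] 0.81
top rest1 [ 0.4551 -0.1783  0.0481] 0.67
top rest1 [ 0.4314 -0.3331  0.1673] 0.51
top rest1 [ 0.5196 -0.3995  0.0011] 0.44
scene pull [ 0.5383 -0.2369  0.0791] 0.95
scene rest1 [ 0.4429 -0.3674  0.0442] 0.94
scene rest1 [ 0.5247 -0.375   0.0451] 0.7
scene rest1 [ 0.6064 -0.3766  0.0455] 0.57
scene cured1 [ 0.524  -0.3725  0.0444] 0.5
scene cured1 [ 0.6104 -0.3809  0.0464] 0.42
scene tile [0.6065 0.1669 0.0007] 0.68
```

View pics/w3.png

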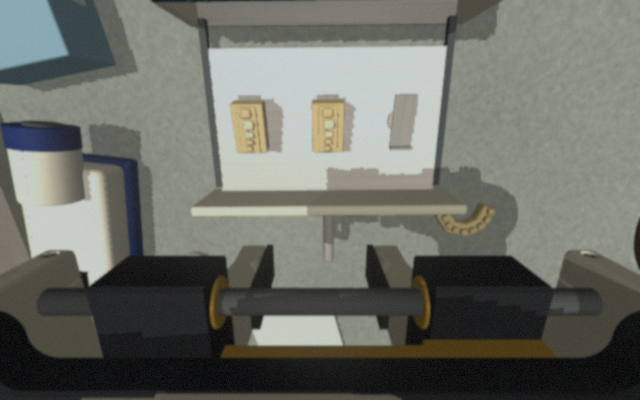

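Run:
```python
from h import *
f=shot('wrist','w4.png'); im=f['img']
for n,p in dict(r1=(.4542,-.175,.046),r2=(.539,-.1815,.046),r3=(.6238,-.188,.046)).items(): print(n,proj(f,p))
hsv=cv2.cvtColor(im,cv2.COLOR_RGB2HSV)
m=cv2.inRange(hsv[80:170,220:380],(8,60,100),(35,255,255));cs,_=cv2.findContours(m,0,2)
for c in sorted(cs,key=cv2.contourArea)[-2:]:
    r=cv2.minAreaRect(c.astype(np.float32)); u,v=r[0][0]+220,r[0][1]+80; print(u,v,r[1:], pix2z(f,u,v,.066))
b=im[85:160,380:425]; 
for px in [(394,94),(417,94),(389,150),(411,150),(405,121)]: print(px,pix2z(f,*px,.046))
f=cams.grab_frame('top');im=f['img'];hsv=cv2.cvtColor(im,cv2.COLOR_RGB2HSV)
m=cv2.inRange(hsv[165:245,220:325],(0,0,185),(179,60,255)); m=cv2.morphologyEx(m,2,np.ones((5,5)));cs,_=cv2.findContours(m,0,2); c=max(cs,key=cv2.contourArea)
P=np.float32([pix2z(f,p[0][0]+220,p[0][1]+165,.01)[:2] for p in c]);print('tile',cv2.minAreaRect(P))
```

```text
r1 [402.92498905 123.06487007]
r2 [326.84262122 123.66987057]
r3 [250.84250788 124.27421698]
327.0 125.0 ((52.0, 32.0), 90.0) [ 0.53932422 -0.18111595  0.066     ]
247.21781730651855 126.17821884155273 ((54.130027770996094, 34.229278564453125), 84.2894058227539) [ 0.62354068 -0.18701148  0.066     ]
(394, 94) [ 0.46380775 -0.20648396  0.046     ]
(417, 94) [ 0.43887645 -0.20438026  0.046     ]
(389, 150) [ 0.47018511 -0.14636824  0.046     ]
(411, 150) [ 0.4450331  -0.14424528  0.046     ]
(405, 121) [ 0.4518882  -0.17703994  0.046     ]Traceback (most recent call last):
  File "<stdin>", line 11, in <module>
ValueError: max() iterable argument is empty
```

```bash
python3 -m creep '{"translation":[[24,-23,0],[24,-23,-10],[22,-23,-40],[0,0,-45],[0,0,-45],[0,0,-40],[0,0,-20],[0,0,-8]],"spin":[0,0,0,0,0,0,0,0],"gripper":[0.6,0.6,0.6,0.6,0.6,0.6,0.6,0.6]}' 25; python3 -m creep '{"translation":[[0,0,0],[0,0,0],[0,0,0],[0,0,0],[0,0,0]],"spin":[0,0,0,0,0],"gripper":[0.3,0.2,0.2,0.2,0.2]}'
```

```text
t: 12.6
eef_pos: [0.6207, -0.1857, 0.0339]
ee_rot: [3.137, -0.0, -1.656]
force: [0.7, -0.2, 1.1]
width: 0.0528
gripper_force: 0.0
t: 13.1
eef_pos: [0.6236, -0.1858, 0.0387]
ee_rot: [-3.138, -0.0, -1.655]
force: [-0.4, 1.4, 6.0]
width: 0.0338
gripper_force: 25.0
```

```bash
python3 -m creep '{"translation":[[0,0,20],[0,0,40],[0,0,45],[0,15,15],[-4,30,0],[-5,40,0],[-5,40,0],[-5,40,0]],"spin":[0,0,0,0,0,0,0,0],"gripper":[0.2,0.2,0.2,0.2,0.2,0.2,0.2,0.2]}' 25; python3 -m creep '{"translation":[[-5,45,0],[-5,45,0],[-5,45,0],[-5,40,0],[-4,36,0],[0,25,0],[0,0,0],[0,0,0]],"spin":[0,0,0,0,0,0,0,0],"gripper":[0.2,0.2,0.2,0.2,0.2,0.2,0.2,0.2]}'
python3 - <<'E'
from h import *
f=shot('top','t4.png');shot('scene')
for c in('top','scene'):
  for n in('tile','cured1'):
    for r in nets.pinpoint(c,n)[:5]: print(c,n,np.round(r['centre'],4),round(r['confidence'],2))
E
```

```text
t: 13.9
eef_pos: [0.6026, -0.0192, 0.157]
ee_rot: [-3.142, 0.0, -1.656]
force: [0.2, 0.2, -1.1]
width: 0.0338
gripper_force: 25.0
t: 14.7
eef_pos: [0.5787, 0.2157, 0.1566]
ee_rot: [3.141, -0.0, -1.655]
force: [0.2, -0.3, -1.2]
width: 0.0338
gripper_force: 25.0
top tile [ 0.6069  0.1693 -0.0012] 0.56
top cured1 [ 0.5422 -0.1847  0.0496] 0.78
top cured1 [0.5786 0.2173 0.1641] 0.55
scene tile [0.6072 0.1706 0.0016] 0.56
scene cured1 [0.5772 0.211  0.161 ] 0.71
scene cured1 [ 0.5403 -0.1819  0.043 ] 0.48
```

View pics/t4.png

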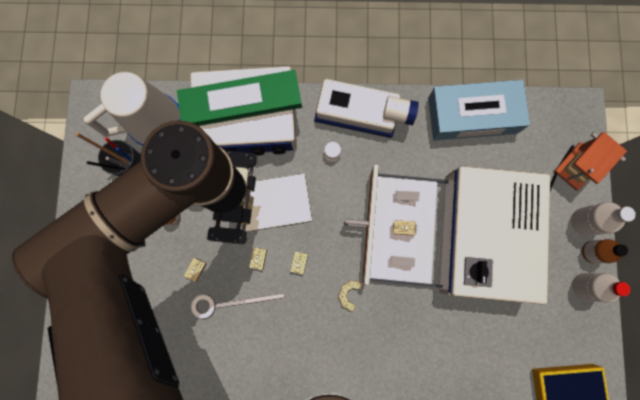

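```bash
python3 -m creep '{"translation":[[0,0,-35],[0,0,-35],[0,0,-30],[0,0,-20],[0,0,-12],[0,0,-6],[0,0,-3],[0,0,0]],"spin":[0,0,0,0,0,0,0,0],"gripper":[0.2,0.2,0.2,0.2,0.2,0.2,0.2,0.2]}' 25
python3 - <<'E'
from h import *
st()
E
```

```text
t: 15.8
eef_pos: [0.5798, 0.2154, 0.0164]
ee_rot: [-3.141, 0.001, -1.656]
force: [0.1, -0.8, -1.1]
width: 0.0342
gripper_force: 25.0
t 15.8 pos [0.5798 0.2154 0.0164] rot [-3.141e+00  1.000e-03 -1.656e+00] w 0.0342 F [ 0.1 -0.8 -1.1]
```

```bash
python3 -m creep '{"translation":[[0,0,-3],[0,0,0],[0,0,0],[0,0,0],[0,0,0],[0,0,0],[0,0,40],[0,0,50]],"spin":[0,0,0,0,0,0,0,0],"gripper":[0.2,0.2,0.45,0.6,0.6,0.6,0.6,0.6]}' 25; python3 -m creep '{"translation":[[0,-10,50],[-8,-45,10],[-8,-45,0],[-7,-45,0],[-7,-45,0],[-6,-45,0],[-3,-45,0],[0,-45,0]],"spin":[0,0,0,0,0,0,0,0],"gripper":[0.6,0.6,0.6,0.6,0.6,0.6,0.6,0.6]}';python3 -m creep '{"translation":[[0,-45,-20],[0,-29,-40],[0,0,0]],"spin":[0,0,0],"gripper":[0.6,0.6,0.6]}'
python3 - <<'E'
from h import *
st()
f=shot('wrist');shot('top');
for c,n in (('top','cured1'),('wrist','cured1'),('wrist','rest1')):
    for r in nets.pinpoint(c,n)[:5]: print(c,n,np.round(r['centre'],4),round(r['confidence'],2))
E
```

```text
t: 16.6
eef_pos: [0.5777, 0.2141, 0.1014]
ee_rot: [3.137, -0.004, -1.656]
force: [1.4, 0.3, 0.6]
width: 0.0524
gripper_force: 0.0
t: 17.4
eef_pos: [0.5397, -0.1112, 0.1624]
ee_rot: [-3.141, 0.0, -1.655]
force: [1.2, 0.4, 0.2]
width: 0.0524
gripper_force: 0.0
t: 17.7
eef_pos: [0.5365, -0.1862, 0.097]
ee_rot: [3.134, 0.0, -1.661]
force: [-0.7, 0.1, -1.1]
width: 0.0529
gripper_force: 0.0
t 17.7 pos [ 0.5365 -0.1862  0.097 ] rot [ 3.134  0.    -1.661] w 0.0529 F [-0.7  0.1 -1.1]
top cured1 [ 0.5203 -0.4036  0.0019] 0.68
top cured1 [0.5819 0.2116 0.0133] 0.51
top cured1 [ 0.5399 -0.184   0.0495] 0.36
wrist cured1 [ 0.5392 -0.1801  0.0449] 0.8
wrist rest1 [ 0.6244 -0.1917  0.0472] 0.79
```

```bash
python3 -m creep '{"translation":[[1,5,-20],[0,0,-25],[0,0,-14],[0,0,0],[0,0,0],[0,0,0],[0,0,0],[0,0,0]],"spin":[0,0,0,0,0,0,0,0],"gripper":[0.6,0.6,0.6,0.6,0.3,0.2,0.2,0.2]}' 25; python3 -m creep '{"translation":[[0,0,0],[0,0,20],[0,0,40],[0,0,45],[2,20,10],[5,40,0],[6,40,0],[6,40,0]],"spin":[0,0,0,0,0,0,0,0],"gripper":[0.2,0.2,0.2,0.2,0.2,0.2,0.2,0.2]}'
```

```text
t: 18.75
eef_pos: [0.5421, -0.1784, 0.0441]
ee_rot: [-3.14, 0.0, -1.656]
force: [-1.9, 2.2, 7.4]
width: 0.0336
gripper_force: 25.0
t: 19.55
eef_pos: [0.5604, -0.0374, 0.1586]
ee_rot: [-3.14, 0.0, -1.657]
force: [0.2, -0.5, -0.6]
width: 0.0335
gripper_force: 25.0
```

```bash
python3 -m creep '{"translation":[[8,40,0],[8,40,0],[7,40,0],[7,31,0],[0,0,-35],[0,0,-35],[0,0,-30],[0,0,-20]],"spin":[0,0,0,0,0,0,0,0],"gripper":[0.2,0.2,0.2,0.2,0.2,0.2,0.2,0.2]}' 25; python3 -m creep '{"translation":[[0,0,-12],[0,0,-6],[0,0,0]],"spin":[0,0,0],"gripper":[0.2,0.2,0.2]}'
python3 - <<'E'
from h import *
shot('top')
for r in nets.pinpoint('top','cured1')[:5]: print(np.round(r['centre'],4),round(r['confidence'],2))
E
```

```text
t: 20.35
eef_pos: [0.5893, 0.1121, 0.0358]
ee_rot: [3.14, -0.001, -1.656]
force: [-0.4, 0.6, -1.1]
width: 0.034
gripper_force: 25.0
t: 20.65
eef_pos: [0.5904, 0.1123, 0.0198]
ee_rot: [3.141, -0.0, -1.656]
force: [-0.1, 0.0, -1.3]
width: 0.0339
gripper_force: 25.0
[0.5804 0.2139 0.0145] 0.35
```

```bash
python3 -m creep '{"translation":[[0,0,-4],[0,0,0],[0,0,0],[0,0,0],[0,0,0],[0,0,0],[0,0,40],[0,0,50]],"spin":[0,0,0,0,0,0,0,0],"gripper":[0.2,0.2,0.45,0.6,0.6,0.6,0.6,0.6]}' 25; python3 -m creep '{"translation":[[0,0,50],[-10,0,40],[-20,-5,0],[-20,-5,0],[-20,-5,0],[-20,-5,0],[-20,-5,0],[-20,0,0]],"spin":[-0.14,-0.14,-0.14,-0.14,-0.14,-0.14,-0.14,-0.14],"gripper":[0.6,0.6,0.6,0.6,0.6,0.6,0.6,0.6]}';python3 -m creep '{"translation":[[-10,0,0],[0,0,0],[0,0,0],[0,0,0],[0,0,0]],"spin":[-0.14,-0.14,-0.14,-0.14,0],"gripper":[0.6,0.6,0.6,0.6,0.6]}'
python3 - <<'E'
from h import *
st()
f=shot('wrist','w5.png');shot('top')
for c,n in (('top','cured1'),('wrist','cured1'),('wrist','tile')):
    for r in nets.pinpoint(c,n)[:5]: print(c,n,np.round(r['centre'],4),round(r['confidence'],2))
E
```

```text
t: 21.55
eef_pos: [0.5886, 0.1116, 0.1045]
ee_rot: [3.137, -0.003, -1.656]
force: [1.7, 1.1, 0.1]
width: 0.0523
gripper_force: 0.0
t: 22.35
eef_pos: [0.4594, 0.0869, 0.196]
ee_rot: [3.142, 0.0, -2.782]
force: [-0.5, 0.2, 0.3]
width: 0.0527
gripper_force: 0.0
t: 22.85
eef_pos: [0.4502, 0.0874, 0.1961]
ee_rot: [3.141, 0.0, 2.945]
force: [0.1, -0.1, -0.7]
width: 0.0524
gripper_force: 0.0
t 22.85 pos [0.4502 0.0874 0.1961] rot [3.141 0.    2.945] w 0.0524 F [ 0.1 -0.1 -0.7]
top cured1 [0.5879 0.1041 0.0096] 0.77
top cured1 [0.5793 0.2155 0.0139] 0.65
wrist cured1 [0.5892 0.1068 0.0066] 0.73
wrist cured1 [0.5781 0.2136 0.0071] 0.45
```

View pics/w5.png

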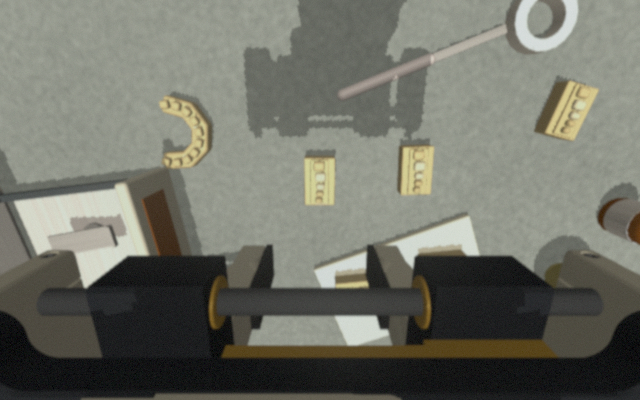

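```bash
cat >> h.py <<'E'
def casts(f,z=.02,box=(0,240,0,640)):
    hsv=cv2.cvtColor(f['img'],cv2.COLOR_RGB2HSV); a,b,c0,d=box
    m=np.zeros(hsv.shape[:2],np.uint8); m[a:b,c0:d]=cv2.inRange(hsv,(15,60,110),(40,255,255))[a:b,c0:d]
    m=cv2.morphologyEx(m,3,np.ones((5,5)))
    for c in cv2.findContours(m,0,2)[0]:
        if cv2.contourArea(c)<500: continue
        P=np.float32([pix2z(f,*p[0],z)[:2] for p in c]); r=cv2.minAreaRect(P); q=cv2.boxPoints(r)
        e=max([q[1]-q[0],q[2]-q[1]],key=np.linalg.norm); y=np.arctan2(e[1],e[0]); y=(y+np.pi/2)%np.pi-np.pi/2
        u=cv2.minAreaRect(c.astype(np.float32))[0]
        print('px',np.round(u),'xy',np.round(r[0],4),'size',np.round(r[1],3),'yaw',round(y,3))
E
python3 - <<'E'
from h import *
f=shot('wrist'); casts(f)
for n in('wait1',):
  for r in nets.pinpoint('wrist',n)[:6]: print(np.round(r['centre'],4),round(r['confidence'],2))
E
```

```text
px [320. 180.] xy [0.4451 0.0888] size [0.033 0.055] yaw -0.191
px [416. 170.] xy [0.4538 0.1955] size [0.035 0.055] yaw -0.177
px [185. 131.] xy [ 0.3683 -0.0421] size [0.05  0.076] yaw -0.311
px [571. 112.] xy [0.4238 0.3588] size [0.035 0.055] yaw -0.442
[4.534e-01 1.951e-01 4.000e-04] 0.96
[ 0.422   0.359  -0.0007] 0.69
[ 0.4449  0.0907 -0.0048] 0.63
```

```bash
python3 -m creep '{"translation":[[-4,1,-40],[0,0,-45],[0,0,-45],[0,0,-35],[0,0,-18],[0,0,-8],[0,0,0],[0,0,0]],"spin":[0,0,0,0,0,0,0,0],"gripper":[0.6,0.6,0.6,0.6,0.6,0.6,0.5,0.3]}' 15; python3 -m creep '{"translation":[[0,0,0],[0,0,0],[0,0,0],[0,0,0]],"spin":[0,0,0,0],"gripper":[0.2,0.2,0.2,0.2]}'
```

```text
t: 24.0
eef_pos: [0.447, 0.0888, 0.0057]
ee_rot: [3.141, 0.001, 2.948]
force: [-0.0, 0.6, 0.9]
width: 0.0419
gripper_force: 0.0
t: 24.4
eef_pos: [0.4472, 0.089, 0.006]
ee_rot: [3.14, 0.002, 2.948]
force: [-1.7, 0.1, 7.8]
width: 0.0338
gripper_force: 15.0
```

```bash
python3 -m creep '{"translation":[[0,0,30],[0,0,45],[0,0,45],[1,-20,15],[1,-30,0],[1,-30,0],[1,-30,0],[1,-30,0]],"spin":[0,0,0.13,0.13,0.13,0.13,0.13,0.13],"gripper":[0.2,0.2,0.2,0.2,0.2,0.2,0.2,0.2]}' 25; python3 -m creep '{"translation":[[1,-30,0],[1,-30,0],[0,-30,0],[0,-20,0],[0,-14,0],[0,0,0],[0,0,0],[0,0,0]],"spin":[0.13,0.13,0.13,0.13,0.13,0.13,0.127,0],"gripper":[0.2,0.2,0.2,0.2,0.2,0.2,0.2,0.2]}'
python3 - <<'E'
from h import *
st(); f=shot('wrist','w6.png')
for n in('rest1','wait1','pull'):
  for r in nets.pinpoint('wrist',n)[:6]: print(n,np.round(r['centre'],4),round(r['confidence'],2))
E
```

```text
t: 25.2
eef_pos: [0.4511, -0.0526, 0.1405]
ee_rot: [-3.141, 0.001, -2.55]
force: [0.1, 0.1, -0.6]
width: 0.0339
gripper_force: 25.0
t: 26.0
eef_pos: [0.4531, -0.1757, 0.1402]
ee_rot: [-3.141, 0.0, -1.648]
force: [0.1, 0.5, -0.4]
width: 0.0335
gripper_force: 25.0
t 26.0 pos [ 0.4531 -0.1757  0.1402] rot [-3.141  0.    -1.648] w 0.0335 F [ 0.1  0.5 -0.4]
rest1 [ 0.4537 -0.1771  0.0461] 0.92
rest1 [ 0.5415 -0.1852  0.0501] 0.9
rest1 [ 0.6246 -0.1923  0.0452] 0.69
wait1 [ 0.4527 -0.1751  0.1289] 0.67
```

View pics/w6.png

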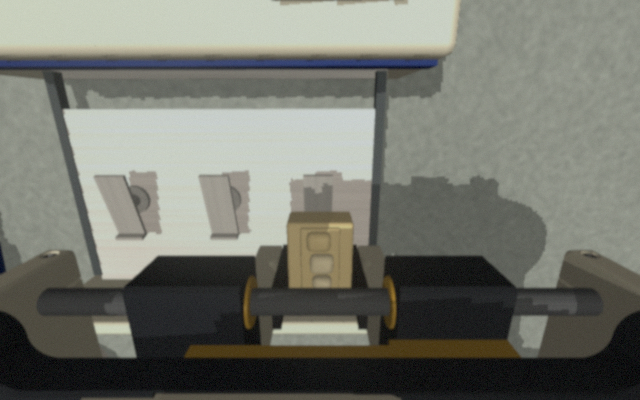

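```bash
python3 -m creep '{"translation":[[0,0,-30],[0,0,-25],[0,0,-15],[0,0,-7],[0,0,0]],"spin":[0,0,0,0,0],"gripper":[0.2,0.2,0.2,0.2,0.2]}' 20; python3 -m creep '{"translation":[[0,0,-3],[0,0,0],[0,0,-3],[0,0,0]],"spin":[0,0,0,0],"gripper":[0.2,0.2,0.2,0.2]}' 8;python3 -m creep '{"translation":[[0,0,-2],[0,0,0],[0,0,-2],[0,0,0]],"spin":[0,0,0,0],"gripper":[0.2,0.2,0.2,0.2]}' 8
python3 - <<'E'
from h import *
st(); f=shot('wrist','w7.png')
E
```

```text
t: 26.7
eef_pos: [0.4529, -0.1755, 0.0623]
ee_rot: [3.14, -0.0, -1.65]
force: [0.3, 0.3, -1.3]
width: 0.0335
gripper_force: 20.0
t: 27.1
eef_pos: [0.4542, -0.1755, 0.0574]
ee_rot: [-3.14, 0.0, -1.649]
force: [1.8, 1.7, 2.1]
width: 0.0337
gripper_force: 8.0
t: 27.5
eef_pos: [0.4539, -0.1755, 0.053]
ee_rot: [-3.141, 0.0, -1.649]
force: [1.6, 2.0, 2.3]
width: 0.0338
gripper_force: 8.0
t 27.5 pos [ 0.4539 -0.1755  0.053 ] rot [-3.141  0.    -1.649] w 0.0338 F [1.6 2.  2.3]
```

View pics/w7.png

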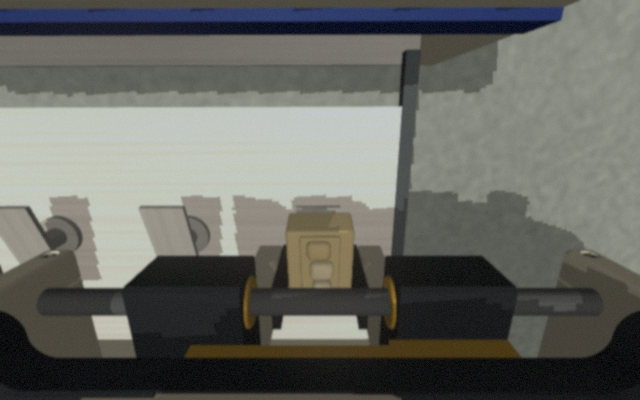

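```bash
python3 -m creep '{"translation":[[0,0,-1],[0,0,0]],"spin":[0,0],"gripper":[0.2,0.2]}' 8;python3 -m creep '{"translation":[[0,0,-1],[0,0,0]],"spin":[0,0],"gripper":[0.2,0.2]}' 8;python3 -m creep '{"translation":[[0,0,-1],[0,0,0]],"spin":[0,0],"gripper":[0.2,0.2]}' 8
```

```text
t: 27.75
eef_pos: [0.4536, -0.1756, 0.0519]
ee_rot: [-3.141, -0.0, -1.649]
force: [2.7, 1.5, 2.7]
width: 0.0343
gripper_force: 8.0
t: 27.95
eef_pos: [0.4534, -0.1756, 0.0508]
ee_rot: [-3.142, -0.0, -1.649]
force: [2.4, 1.4, 2.3]
width: 0.0345
gripper_force: 8.0
t: 28.15
eef_pos: [0.4534, -0.1757, 0.0502]
ee_rot: [-3.141, -0.0, -1.649]
force: [0.9, 1.9, 6.0]
width: 0.0336
gripper_force: 8.0
```

Force rise at 0.050: flush. Release gently, lift, inspect.

```bash
python3 -m creep '{"translation":[[0,0,1],[0,0,0],[0,0,0],[0,0,0],[0,0,20],[0,15,40],[0,25,40],[0,25,40]],"spin":[0,0,0,0,0,0,0,0],"gripper":[0.45,0.5,0.6,0.6,0.6,0.6,0.6,0.6]}' 8; python3 -m creep '{"translation":[[0,0,40],[0,0,0]],"spin":[0,0],"gripper":[0.6,0.6]}'
python3 - <<'E'
from h import *
st(); f=shot('wrist','w8.png'); casts(f,.066)
for n in('rest1','wait1'):
  for r in nets.pinpoint('wrist',n)[:6]: print(n,np.round(r['centre'],4),round(r['confidence'],2))
cv2.imwrite('pics/w8c.png',cv2.resize(f['img'][60:240,200:440,::-1],None,fx=2.5,fy=2.5))
E
```

```text
t: 28.95
eef_pos: [0.4526, -0.1102, 0.1921]
ee_rot: [3.141, -0.0, -1.65]
force: [1.9, 0.3, 0.5]
width: 0.0526
gripper_force: 0.0
t: 29.15
eef_pos: [0.4562, -0.1101, 0.2365]
ee_rot: [-3.132, 0.001, -1.647]
force: [0.1, -1.1, -0.1]
width: 0.0527
gripper_force: 0.0
t 29.15 pos [ 0.4562 -0.1101  0.2365] rot [-3.132e+00  1.000e-03 -1.647e+00] w 0.0527 F [ 0.1 -1.1 -0.1]
px [397. 226.] xy [ 0.3743 -0.0573] size [0.065 0.033] yaw 0.105
px [320. 123.] xy [ 0.4529 -0.1765] size [0.054 0.034] yaw 1.497
rest1 [ 0.6227 -0.1929  0.0468] 0.94
rest1 [ 0.5404 -0.1891  0.0479] 0.93
wait1 [ 0.4501 -0.1767  0.0447] 0.61
```

View pics/w8c.png

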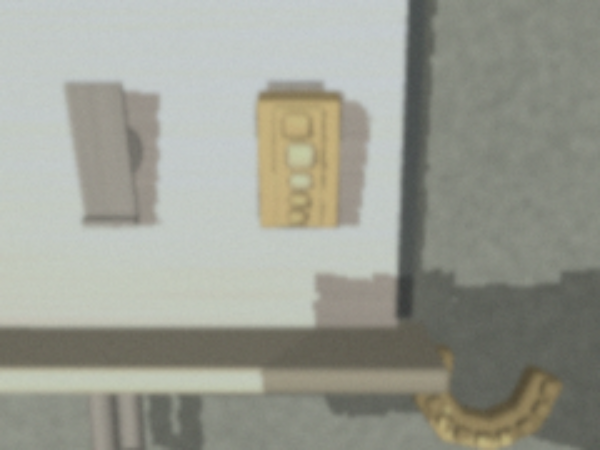

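```bash
python3 -m creep '{"translation":[[0,25,0],[0,30,0],[0,30,0],[0,30,0],[0,30,0],[0,30,0],[0,30,0],[0,30,0]],"spin":[-0.13,-0.13,-0.13,-0.13,-0.13,-0.13,-0.13,-0.13],"gripper":[0.6,0.6,0.6,0.6,0.6,0.6,0.6,0.6]}'; python3 -m creep '{"translation":[[0,30,0],[0,30,0],[0,11,-20],[0,0,-20],[0,0,0],[0,0,0]],"spin":[-0.13,-0.13,-0.13,-0.13,-0.10,0],"gripper":[0.6,0.6,0.6,0.6,0.6,0.6]}'
python3 - <<'E'
from h import *
st(); f=shot('wrist'); casts(f)
for r in nets.pinpoint('wrist','wait1')[:6]: print(np.round(r['centre'],4),round(r['confidence'],2))
E
```

```text
t: 30.1
eef_pos: [0.4525, 0.1249, 0.2291]
ee_rot: [-3.141, -0.003, -2.695]
force: [0.5, 0.5, 0.6]
width: 0.0527
gripper_force: 0.0
t: 30.7
eef_pos: [0.4525, 0.1945, 0.1886]
ee_rot: [-3.138, -0.003, 2.973]
force: [0.4, -0.2, 0.4]
width: 0.0525
gripper_force: 0.0
t 30.7 pos [0.4525 0.1945 0.1886] rot [-3.138e+00 -3.000e-03  2.973e+00] w 0.0525 F [ 0.4 -0.2  0.4]
px [322. 188.] xy [0.4538 0.1964] size [0.033 0.055] yaw -0.154
px [ 84. 143.] xy [ 0.3679 -0.0424] size [0.053 0.077] yaw -0.303
px [472. 134.] xy [0.4232 0.3592] size [0.035 0.054] yaw -0.447
[0.4512 0.1928 0.0008] 0.83
[4.237e-01 3.585e-01 1.000e-04] 0.66
```

```bash
python3 -m creep '{"translation":[[1,1,-40],[0,0,-45],[0,0,-45],[0,0,-30],[0,0,-16],[0,0,-7],[0,0,0],[0,0,0]],"spin":[0.01,0,0,0,0,0,0,0],"gripper":[0.6,0.6,0.6,0.6,0.6,0.6,0.5,0.3]}' 15; python3 -m creep '{"translation":[[0,0,0],[0,0,0],[0,0,0],[0,0,0]],"spin":[0,0,0,0],"gripper":[0.2,0.2,0.2,0.2]}'
```

```text
t: 31.6
eef_pos: [0.4549, 0.1968, 0.0087]
ee_rot: [3.141, 0.001, 2.985]
force: [0.4, -0.1, -0.3]
width: 0.0412
gripper_force: 0.0
t: 32.0
eef_pos: [0.455, 0.197, 0.009]
ee_rot: [3.14, 0.001, 2.985]
force: [-0.3, -0.7, 8.1]
width: 0.0336
gripper_force: 15.0
```

```bash
python3 -m creep '{"translation":[[0,0,30],[0,0,45],[0,0,45],[2,-25,15],[5,-32,0],[7,-32,0],[7,-32,0],[7,-32,0]],"spin":[0,0,0.13,0.13,0.13,0.13,0.13,0.13],"gripper":[0.2,0.2,0.2,0.2,0.2,0.2,0.2,0.2]}' 25; python3 -m creep '{"translation":[[8,-35,0],[8,-35,0],[8,-35,0],[8,-35,0],[8,-35,0],[8,-33,0],[8,-18,0],[0,0,0]],"spin":[0.13,0.13,0.13,0.13,0.13,0.13,0.09,0],"gripper":[0.2,0.2,0.2,0.2,0.2,0.2,0.2,0.2]}'
python3 - <<'E'
from h import *
st(); f=shot('wrist'); s=shot('top')
for c in('wrist','top'):
 for n in('rest1','wait1','tile'):
  for r in nets.pinpoint(c,n)[:6]: print(c,n,np.round(r['centre'],4),round(r['confidence'],2))
E
```

```text
t: 32.8
eef_pos: [0.4823, 0.0423, 0.1434]
ee_rot: [3.142, 0.001, -2.513]
force: [-0.8, -0.5, -0.5]
width: 0.0336
gripper_force: 25.0
t: 33.6
eef_pos: [0.5387, -0.1846, 0.1427]
ee_rot: [-3.142, -0.0, -1.649]
force: [-1.2, 0.5, -1.1]
width: 0.0336
gripper_force: 25.0
t 33.6 pos [ 0.5387 -0.1846  0.1427] rot [-3.142 -0.    -1.649] w 0.0336 F [-1.2  0.5 -1.1]
wrist rest1 [ 0.5401 -0.186   0.0448] 0.62
wrist rest1 [ 0.624  -0.1934  0.0452] 0.57
wrist wait1 [ 0.4508 -0.1787  0.0413] 0.84
wrist wait1 [ 0.5378 -0.1891  0.1361] 0.76
top rest1 [ 0.4586 -0.1766  0.0452] 0.79
top rest1 [ 0.5465 -0.1842  0.0476] 0.69
top rest1 [ 0.4319 -0.3347  0.169 ] 0.29
top wait1 [ 0.4587 -0.1803  0.0509] 0.65
top wait1 [ 4.239e-01  3.640e-01 -1.000e-04] 0.56
top tile [ 0.6048  0.1682 -0.0012] 0.89
```

```bash
python3 -m creep '{"translation":[[0,2,-30],[0,0,-25],[0,0,-15],[0,0,-7],[0,0,0]],"spin":[0,0,0,0,0],"gripper":[0.2,0.2,0.2,0.2,0.2]}' 20; python3 -m creep '{"translation":[[0,0,-3],[0,0,-2],[0,0,-2],[0,0,-2],[0,0,0]],"spin":[0,0,0,0,0],"gripper":[0.2,0.2,0.2,0.2,0.2]}' 8;python3 -m creep '{"translation":[[0,0,-1],[0,0,0]],"spin":[0,0],"gripper":[0.2,0.2]}' 8;python3 -m creep '{"translation":[[0,0,-1],[0,0,0]],"spin":[0,0],"gripper":[0.2,0.2]}' 8
```

```text
t: 34.5
eef_pos: [0.5379, -0.1803, 0.0653]
ee_rot: [3.14, -0.0, -1.648]
force: [-1.6, 0.5, -0.2]
width: 0.0338
gripper_force: 20.0
t: 35.0
eef_pos: [0.5389, -0.1804, 0.0573]
ee_rot: [-3.14, 0.0, -1.649]
force: [-0.1, 2.8, 2.4]
width: 0.0338
gripper_force: 8.0
t: 35.2
eef_pos: [0.5389, -0.1806, 0.0563]
ee_rot: [-3.14, -0.0, -1.649]
force: [0.6, 1.8, 4.2]
width: 0.0336
gripper_force: 8.0
t: 35.4
eef_pos: [0.5389, -0.1808, 0.0558]
ee_rot: [-3.14, -0.0, -1.648]
force: [-0.9, 1.6, 9.8]
width: 0.034
gripper_force: 8.0
```

```bash
python3 -m creep '{"translation":[[0,0,1],[0,-2,0],[0,-1,0],[0,0,-1],[0,0,-1],[0,0,0]],"spin":[0,0,0,0,0,0],"gripper":[0.2,0.2,0.2,0.2,0.2,0.2]}' 8;python3 -m creep '{"translation":[[0,0,-1],[0,0,0]],"spin":[0,0],"gripper":[0.2,0.2]}' 8
```

```text
t: 36.0
eef_pos: [0.538, -0.1841, 0.0546]
ee_rot: [3.141, -0.001, -1.649]
force: [-2.9, 0.4, 10.3]
width: 0.0345
gripper_force: 8.0
t: 36.2
eef_pos: [0.5379, -0.1842, 0.0536]
ee_rot: [3.141, -0.001, -1.649]
force: [-3.1, 0.9, 12.1]
width: 0.0337
gripper_force: 8.0
```

```bash
python3 -m creep '{"translation":[[0,0,1],[0,0,0],[0,0,0],[0,0,0],[0,0,20],[0,15,40],[0,25,40],[0,25,40]],"spin":[0,0,0,0,0,0,0,0],"gripper":[0.45,0.5,0.6,0.6,0.6,0.6,0.6,0.6]}' 8; python3 -m creep '{"translation":[[0,0,40],[0,0,0]],"spin":[0,0],"gripper":[0.6,0.6]}'
python3 - <<'E'
from h import *
st(); f=shot('wrist','w9.png'); casts(f,.066)
for n in('rest1','wait1'):
  for r in nets.pinpoint('wrist',n)[:6]: print(n,np.round(r['centre'],4),round(r['confidence'],2))
cv2.imwrite('pics/w9c.png',cv2.resize(f['img'][60:240,200:440,::-1],None,fx=2.5,fy=2.5))
E
```

```text
t: 37.0
eef_pos: [0.5379, -0.1182, 0.195]
ee_rot: [3.141, -0.0, -1.65]
force: [1.3, 0.5, 1.3]
width: 0.0527
gripper_force: 0.0
t: 37.2
eef_pos: [0.5414, -0.1181, 0.2401]
ee_rot: [-3.132, 0.0, -1.647]
force: [-0.3, -0.0, -0.6]
width: 0.0525
gripper_force: 0.0
t 37.2 pos [ 0.5414 -0.1181  0.2401] rot [-3.132  0.    -1.647] w 0.0525 F [-0.3 -0.  -0.6]
px [461. 225.] xy [ 0.386  -0.0592] size [0.065 0.034] yaw 0.019
px [320. 124.] xy [ 0.5377 -0.1835] size [0.053 0.033] yaw 1.497
px [401. 121.] xy [ 0.4542 -0.1806] size [0.054 0.037] yaw 1.475
rest1 [ 0.4535 -0.1847  0.0458] 0.92
rest1 [ 0.6255 -0.1927  0.0468] 0.84
wait1 [ 0.5355 -0.1866  0.0497] 0.97
wait1 [ 0.4529 -0.1812  0.039 ] 0.68
```

View pics/w9c.png

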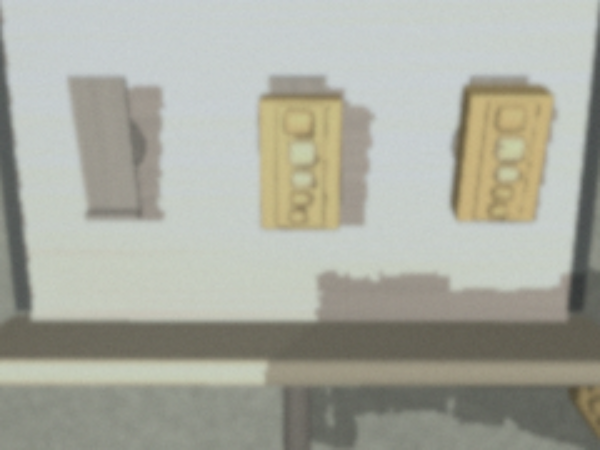

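```bash
python3 -m creep '{"translation":[[0,-25,-40],[0,-25,-40],[0,-15,-40],[0,0,-40],[0,0,-16],[0,0,0],[0,0,0],[0,0,0]],"spin":[0,0,0,0,0,0,0,0],"gripper":[0.6,0.6,0.6,0.6,0.6,0.4,0.2,0.2]}' 15; python3 -m creep '{"translation":[[0,0,0],[0,0,4],[0,0,4],[0,-3,0],[0,-2,0],[0,0,0]],"spin":[0,0,0,0,0,0],"gripper":[0.2,0.2,0.2,0.2,0.2,0.2]}';python3 -m creep '{"translation":[[0,0,-3],[0,0,-3],[0,0,0]],"spin":[0,0,0],"gripper":[0.2,0.2,0.2]}' 6;python3 -m creep '{"translation":[[0,0,-2],[0,0,0]],"spin":[0,0],"gripper":[0.2,0.2]}' 6;python3 -m creep '{"translation":[[0,0,-1],[0,0,0]],"spin":[0,0],"gripper":[0.2,0.2]}' 6;python3 -m creep '{"translation":[[0,0,-1],[0,0,0]],"spin":[0,0],"gripper":[0.2,0.2]}' 6
```

```text
t: 38.15
eef_pos: [0.539, -0.1837, 0.0588]
ee_rot: [-3.14, -0.0, -1.649]
force: [0.2, -0.2, 0.3]
width: 0.0342
gripper_force: 0.3
t: 38.75
eef_pos: [0.5383, -0.1889, 0.0659]
ee_rot: [-3.142, 0.0, -1.649]
force: [-0.2, -0.1, -1.4]
width: 0.0334
gripper_force: 15.0
t: 39.05
eef_pos: [0.5382, -0.1885, 0.0594]
ee_rot: [3.141, 0.0, -1.649]
force: [1.5, 0.4, -0.8]
width: 0.0339
gripper_force: 6.0
t: 39.25
eef_pos: [0.5383, -0.1884, 0.0577]
ee_rot: [3.141, 0.0, -1.649]
force: [-0.0, 1.0, -0.2]
width: 0.0342
gripper_force: 6.0
t: 39.45
eef_pos: [0.5384, -0.1884, 0.0569]
ee_rot: [-3.142, 0.0, -1.649]
force: [-1.0, 1.3, 1.1]
width: 0.0339
gripper_force: 6.0
t: 39.65
eef_pos: [0.5383, -0.1886, 0.0563]
ee_rot: [-3.142, -0.0, -1.649]
force: [-1.8, 2.3, 5.7]
width: 0.034
gripper_force: 6.0
```

```bash
python3 -m creep '{"translation":[[0,0,-1],[0,0,0]],"spin":[0,0],"gripper":[0.2,0.2]}' 6;python3 -m creep '{"translation":[[0,0,1],[0,0,0],[0,0,0],[0,0,0],[0,0,20],[0,20,40],[0,25,40],[0,25,40]],"spin":[0,0,0,0,0,0,0,0],"gripper":[0.45,0.5,0.6,0.6,0.6,0.6,0.6,0.6]}' 8; python3 -m creep '{"translation":[[0,0,40],[0,0,0],[0,0,0]],"spin":[0,0,0],"gripper":[0.6,0.6,0.6]}'
python3 - <<'E'
from h import *
st(); f=shot('wrist','w10.png'); casts(f,.066)
for n in('rest1','wait1'):
  for r in nets.pinpoint('wrist',n)[:6]: print(n,np.round(r['centre'],4),round(r['confidence'],2))
cv2.imwrite('pics/w10c.png',cv2.resize(f['img'][60:240,200:440,::-1],None,fx=2.5,fy=2.5))
E
```

```text
t: 39.85
eef_pos: [0.5383, -0.1888, 0.0556]
ee_rot: [-3.141, -0.0, -1.649]
force: [-1.9, 0.9, 7.2]
width: 0.0343
gripper_force: 6.0
t: 40.65
eef_pos: [0.538, -0.1181, 0.1972]
ee_rot: [3.141, -0.0, -1.65]
force: [1.7, -0.5, -0.3]
width: 0.0524
gripper_force: 0.0
t: 40.95
eef_pos: [0.5388, -0.1183, 0.2369]
ee_rot: [-3.139, 0.001, -1.648]
force: [-0.0, -0.1, -0.6]
width: 0.0528
gripper_force: 0.0
t 40.95 pos [ 0.5388 -0.1183  0.2369] rot [-3.139e+00  1.000e-03 -1.648e+00] w 0.0528 F [-0.  -0.1 -0.6]
px [458. 226.] xy [ 0.3861 -0.0596] size [0.065 0.034] yaw 0.035
px [397. 121.] xy [ 0.454  -0.1808] size [0.053 0.037] yaw 1.463
px [315. 120.] xy [ 0.5383 -0.1884] size [0.053 0.033] yaw 1.505
rest1 [ 0.6238 -0.1973  0.0462] 0.79
rest1 [ 0.5377 -0.1951  0.0479] 0.64
wait1 [ 0.5375 -0.1919  0.046 ] 0.9
wait1 [ 0.4527 -0.1837  0.0433] 0.81
wait1 [ 0.6251 -0.1974  0.0468] 0.53
```

View pics/w10c.png

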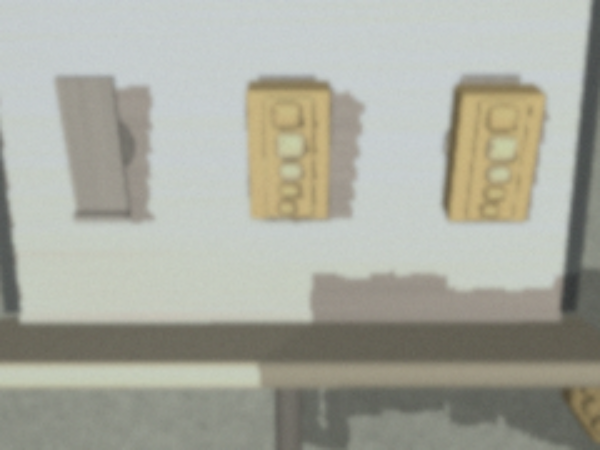

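Run:
```python
from h import *
f=shot('wrist')
P=[pix2z(f,222,90.4,.0535),pix2z(f,245.2,90.4,.0535),pix2z(f,230,144.5,.0385),pix2z(f,252,144.5,.0385)]
print(np.round(P,4),np.mean(P,0))
shot('top')
for c in('wrist','top'):
  for n in ('pull','rest3','wait1','cured1'):
    for r in nets.pinpoint(c,n)[:4]: print(c,n,np.round(r['centre'],4),round(r['confidence'],2))
```

```text
[[ 0.6299 -0.2257  0.0535]
 [ 0.606  -0.2238  0.0535]
 [ 0.6352 -0.1691  0.0385]
 [ 0.6103 -0.1671  0.0385]] [ 0.62036545 -0.19641565  0.046     ]
wrist pull [ 0.5469 -0.0522  0.0751] 0.69
wrist rest3 [ 0.6215 -0.1946  0.0447] 0.77
wrist rest3 [ 0.4548 -0.182   0.0437] 0.7
wrist wait1 [ 0.5379 -0.1927  0.0458] 0.82
wrist wait1 [ 0.452  -0.1805  0.0406] 0.67
wrist wait1 [ 0.6044  0.1669 -0.0008] 0.21
wrist cured1 [0.5918 0.1098 0.013 ] 0.59
top rest3 [ 0.4579 -0.1864  0.0478] 0.88
top rest3 [ 0.5431 -0.1875  0.0476] 0.64
top wait1 [ 0.4268  0.3602 -0.0026] 0.66
top wait1 [ 0.4558 -0.1859  0.047 ] 0.56
```

```bash
python3 -m creep '{"translation":[[-8,30,0],[-8,32,0],[-8,32,0],[-8,32,0],[-8,32,0],[-8,32,0],[-8,32,0],[-8,32,0]],"spin":[-0.13,-0.13,-0.13,-0.13,-0.13,-0.13,-0.13,-0.13],"gripper":[0.6,0.6,0.6,0.6,0.6,0.6,0.6,0.6]}'; python3 -m creep '{"translation":[[-8,32,0],[-8,32,0],[-8,32,0],[-8,32,0],[-8,32,0],[-8,32,-20],[-3,30,-20],[0,0,0]],"spin":[-0.13,-0.13,-0.13,-0.13,-0.13,-0.13,-0.12,0],"gripper":[0.6,0.6,0.6,0.6,0.6,0.6,0.6,0.6]}'
python3 - <<'E'
from h import *
st(); f=shot('wrist'); casts(f)
for r in nets.pinpoint('wrist','wait1')[:6]: print(np.round(r['centre'],4),round(r['confidence'],2))
E
```

```text
t: 42.4
eef_pos: [0.4739, 0.1367, 0.2361]
ee_rot: [3.142, 0.0, -2.694]
force: [1.2, 0.9, -0.4]
width: 0.0524
gripper_force: 0.0
t: 43.2
eef_pos: [0.4288, 0.3552, 0.1927]
ee_rot: [-3.139, -0.015, 2.71]
force: [-0.9, -1.1, -0.2]
width: 0.0525
gripper_force: 0.0
t 43.2 pos [0.4288 0.3552 0.1927] rot [-3.139 -0.015  2.71 ] w 0.0525 F [-0.9 -1.1 -0.2]
px [322. 180.] xy [0.4225 0.3609] size [0.033 0.055] yaw -0.443
[ 0.4227  0.361  -0.0029] 0.72
```

```bash
python3 -m creep '{"translation":[[0,2,-40],[0,0,-45],[0,0,-45],[0,0,-30],[0,0,-18],[0,0,-8],[0,0,0],[0,0,0]],"spin":[0,0,0,0,0,0,0,0],"gripper":[0.6,0.6,0.6,0.6,0.6,0.6,0.6,0.6]}' 15
python3 - <<'E'
from h import *
st()
E
```

```text
t: 44.1
eef_pos: [0.4305, 0.3561, 0.0111]
ee_rot: [3.138, -0.013, 2.706]
force: [0.0, -0.2, 0.1]
width: 0.0526
gripper_force: 0.0
t 44.1 pos [0.4305 0.3561 0.0111] rot [ 3.138 -0.013  2.706] w 0.0526 F [ 0.  -0.2  0.1]
```

```bash
python3 -m creep '{"translation":[[-4,2,0],[-3,2,0],[0,0,0]],"spin":[0,0,0],"gripper":[0.6,0.6,0.6]}'
python3 - <<'E'
from h import *
print(np.round(st()['q'],3))
E
```

```text
t: 44.4
eef_pos: [0.4233, 0.3598, 0.0106]
ee_rot: [3.138, -0.016, 2.707]
force: [-0.2, -0.7, 0.9]
width: 0.0528
gripper_force: 0.0
t 44.4 pos [0.4233 0.3598 0.0106] rot [ 3.138 -0.016  2.707] w 0.0528 F [-0.2 -0.7  0.9]
[ 1.045  0.402 -0.489 -0.025 -0.677 -3.031]
```

```bash
python3 -m creep '{"translation":[[0,0,-4],[0,0,0],[0,0,0],[0,0,0],[0,0,0],[0,0,0],[0,0,0]],"spin":[0,0,0,0,0,0,0],"gripper":[0.6,0.6,0.4,0.2,0.2,0.2,0.2]}' 15; python3 -m creep '{"translation":[[0,0,30],[3,-15,45],[5,-20,45],[10,-30,15],[14,-40,0],[14,-40,0],[14,-40,0],[14,-40,0]],"spin":[0.05,0.12,0.13,0.13,0.13,0.13,0.13,0.13],"gripper":[0.2,0.2,0.2,0.2,0.2,0.2,0.2,0.2]}' 25
python3 - <<'E'
from h import *
print(np.round(st()['q'],3))
E
```

```text
t: 45.1
eef_pos: [0.4234, 0.3591, 0.0057]
ee_rot: [3.14, -0.016, 2.707]
force: [0.2, 0.2, -0.6]
width: 0.0339
gripper_force: 15.0
t: 45.9
eef_pos: [0.4975, 0.1326, 0.1409]
ee_rot: [3.14, -0.015, -2.621]
force: [1.0, 0.4, -0.3]
width: 0.0338
gripper_force: 25.0
t 45.9 pos [0.4975 0.1326 0.1409] rot [ 3.14  -0.015 -2.621] w 0.0338 F [ 1.   0.4 -0.3]
[ 0.639  0.181 -0.443 -0.005 -0.962 -1.686]
```

```bash
python3 -m creep '{"translation":[[14,-37,0],[14,-37,0],[14,-37,0],[14,-37,0],[14,-37,0],[14,-37,0],[14,-37,0],[14,-37,0]],"spin":[0.12,0.12,0.12,0.12,0.12,0.12,0.12,0.12],"gripper":[0.2,0.2,0.2,0.2,0.2,0.2,0.2,0.2]}' 25; python3 -m creep '{"translation":[[12,-31,0],[0,0,0],[0,0,0],[0,0,0]],"spin":[0.013,0,0,0],"gripper":[0.2,0.2,0.2,0.2]}'
python3 - <<'E'
from h import *
print(np.round(st()['q'],3)); f=shot('wrist')
for n in('rest1','wait1'):
  for r in nets.pinpoint('wrist',n)[:6]: print(n,np.round(r['centre'],4),round(r['confidence'],2))
E
```

```text
t: 46.7
eef_pos: [0.6096, -0.1635, 0.1405]
ee_rot: [3.139, -0.016, -1.661]
force: [0.1, 0.4, -1.1]
width: 0.0339
gripper_force: 25.0
t: 47.1
eef_pos: [0.621, -0.1924, 0.1405]
ee_rot: [3.139, -0.016, -1.653]
force: [-0.5, 0.1, -0.4]
width: 0.0338
gripper_force: 25.0
t 47.1 pos [ 0.621  -0.1924  0.1405] rot [ 3.139 -0.016 -1.653] w 0.0338 F [-0.5  0.1 -0.4]
[ 0.008  0.381 -0.168  0.018 -1.026 -0.1  ]
rest1 [ 0.6268 -0.1964  0.0462] 0.95
wait1 [ 0.5372 -0.1945  0.0463] 0.86
wait1 [ 0.4497 -0.1817  0.0435] 0.79
wait1 [ 0.6224 -0.1932  0.1351] 0.74
```

```bash
python3 -m creep '{"translation":[[2,-2,-30],[0,0,-25],[0,0,-15],[0,0,-8],[0,0,0]],"spin":[0,0,0,0,0],"gripper":[0.2,0.2,0.2,0.2,0.2]}' 20; python3 -m creep '{"translation":[[0,0,-2],[0,0,-2],[0,0,-2],[0,0,-1],[0,0,0]],"spin":[0,0,0,0,0],"gripper":[0.2,0.2,0.2,0.2,0.2]}' 8;python3 -m creep '{"translation":[[0,0,-1],[0,0,0]],"spin":[0,0],"gripper":[0.2,0.2]}' 8;python3 -m creep '{"translation":[[0,0,-1],[0,0,0]],"spin":[0,0],"gripper":[0.2,0.2]}' 8;python3 -m creep '{"translation":[[0,0,-1],[0,0,0]],"spin":[0,0],"gripper":[0.2,0.2]}' 8
```

```text
t: 47.75
eef_pos: [0.6229, -0.1943, 0.0619]
ee_rot: [3.138, -0.016, -1.652]
force: [-0.3, 0.5, -0.4]
width: 0.0337
gripper_force: 20.0
t: 48.25
eef_pos: [0.624, -0.1947, 0.0564]
ee_rot: [3.141, -0.016, -1.653]
force: [0.7, 2.8, 3.9]
width: 0.0338
gripper_force: 8.0
t: 48.45
eef_pos: [0.6239, -0.1948, 0.055]
ee_rot: [3.141, -0.016, -1.653]
force: [1.3, 2.8, 2.5]
width: 0.0339
gripper_force: 8.0
t: 48.65
eef_pos: [0.6239, -0.1949, 0.0538]
ee_rot: [3.141, -0.016, -1.653]
force: [1.9, 2.2, 2.9]
width: 0.0338
gripper_force: 8.0
t: 48.85
eef_pos: [0.6238, -0.1949, 0.0527]
ee_rot: [3.14, -0.016, -1.653]
force: [2.2, 2.2, 2.4]
width: 0.034
gripper_force: 8.0
```

```bash
python3 -m creep '{"translation":[[0,0,-1],[0,0,0]],"spin":[0,0],"gripper":[0.2,0.2]}' 8;python3 -m creep '{"translation":[[0,0,-1],[0,0,0]],"spin":[0,0],"gripper":[0.2,0.2]}' 8;python3 -m creep '{"translation":[[0,0,-1],[0,0,0]],"spin":[0,0],"gripper":[0.2,0.2]}' 8
```

```text
t: 49.05
eef_pos: [0.6236, -0.1949, 0.0516]
ee_rot: [3.14, -0.016, -1.653]
force: [1.5, 2.0, 2.7]
width: 0.0337
gripper_force: 8.0
t: 49.25
eef_pos: [0.6234, -0.1949, 0.0506]
ee_rot: [3.14, -0.016, -1.653]
force: [1.4, 1.6, 1.3]
width: 0.034
gripper_force: 8.0
t: 49.45
eef_pos: [0.6234, -0.1951, 0.0503]
ee_rot: [3.14, -0.016, -1.653]
force: [-0.0, 2.1, 6.8]
width: 0.034
gripper_force: 8.0
```

```bash
python3 -m creep '{"translation":[[0,0,1],[0,0,0],[0,0,0],[0,0,0],[0,0,20],[-20,20,40],[-25,25,40],[-25,25,40]],"spin":[0,0,0,0,0,0,0,0],"gripper":[0.45,0.5,0.6,0.6,0.6,0.6,0.6,0.6]}' 8; python3 -m creep '{"translation":[[-12,0,40],[0,0,0],[0,0,0]],"spin":[0,0,0],"gripper":[0.6,0.6,0.6]}'
python3 - <<'E'
from h import *
st(); f=shot('wrist','w11.png'); casts(f,.066)
for n in('rest1','wait1','pull'):
  for r in nets.pinpoint('wrist',n)[:6]: print(n,np.round(r['centre'],4),round(r['confidence'],2))
cv2.imwrite('pics/w11c.png',cv2.resize(f['img'][60:240,200:440,::-1],None,fx=2.5,fy=2.5))
E
```

```text
t: 50.25
eef_pos: [0.5554, -0.1277, 0.1863]
ee_rot: [3.138, -0.016, -1.654]
force: [1.1, 1.0, 1.0]
width: 0.0526
gripper_force: 0.0
t: 50.55
eef_pos: [0.5447, -0.1277, 0.2271]
ee_rot: [-3.141, -0.015, -1.653]
force: [0.3, -0.4, -0.0]
width: 0.0529
gripper_force: 0.0
t 50.55 pos [ 0.5447 -0.1277  0.2271] rot [-3.141 -0.015 -1.653] w 0.0529 F [ 0.3 -0.4 -0. ]
px [237. 132.] xy [ 0.6227 -0.1948] size [0.054 0.035] yaw 1.516
px [404. 131.] xy [ 0.4545 -0.1822] size [0.055 0.037] yaw 1.439
px [322. 130.] xy [ 0.5378 -0.19  ] size [0.053 0.033] yaw 1.489
wait1 [ 0.626  -0.1986  0.0458] 0.94
wait1 [ 0.4505 -0.1827  0.0417] 0.89
wait1 [ 0.5363 -0.1965  0.0448] 0.82
pull [ 0.5475 -0.0509  0.0778] 0.69
```

View pics/w11c.png

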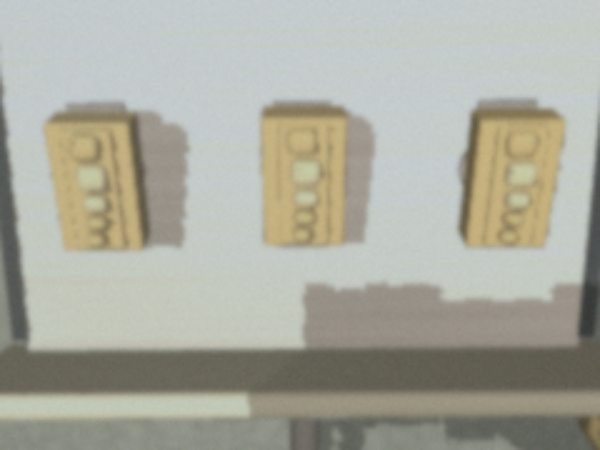

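```bash
python3 -m creep '{"translation":[[1,38,0],[2,38,0],[0,0,-45],[0,0,-45],[0,0,-40],[0,0,-24],[0,0,-10],[0,0,0]],"spin":[0,0,0,0,0,0,0,0],"gripper":[0.5,0.5,0.5,0.5,0.5,0.5,0.5,0.5]}' 30; python3 -m creep '{"translation":[[0,0,0],[0,0,0],[0,0,0],[0,0,0],[0,0,0]],"spin":[0,0,0,0,0],"gripper":[0.2,0,0,0,0]}'
```

```text
t: 51.55
eef_pos: [0.5466, -0.0525, 0.0598]
ee_rot: [3.136, -0.017, -1.654]
force: [-0.4, 1.2, 0.0]
width: 0.0438
gripper_force: 0.0
t: 52.05
eef_pos: [0.5493, -0.0518, 0.0626]
ee_rot: [-3.14, -0.015, -1.653]
force: [2.1, -1.1, -0.6]
width: 0.0111
gripper_force: 30.0
```

```bash
python3 -m creep '{"translation":[[0,-5,0],[-1,-10,0],[-1,-14,0],[-1,-15,0],[-1,-15,0],[-1,-15,0],[-1,-15,0],[-1,-15,0]],"spin":[0,0,0,0,0,0,0,0],"gripper":[0,0,0,0,0,0,0,0]}' 30; python3 -m creep '{"translation":[[-1,-15,0],[-1,-14,0],[-1,-12,0],[-1,-10,0],[-1,-8,0],[0,-6,0],[0,-4,0],[0,0,0]],"spin":[0,0,0,0,0,0,0,0],"gripper":[0,0,0,0,0,0,0,0]}';python3 -m creep '{"translation":[[0,-3,0],[0,-3,0],[0,0,0]],"spin":[0,0,0],"gripper":[0,0,0]}'
```

```text
t: 52.85
eef_pos: [0.5413, -0.1574, 0.0625]
ee_rot: [-3.141, -0.016, -1.653]
force: [2.8, 4.6, 6.3]
width: 0.0113
gripper_force: 30.0
t: 53.65
eef_pos: [0.5361, -0.2269, 0.0625]
ee_rot: [3.141, -0.017, -1.654]
force: [3.1, -2.4, 5.3]
width: 0.0111
gripper_force: 30.0
t: 53.95
eef_pos: [0.5357, -0.2325, 0.0625]
ee_rot: [3.141, -0.016, -1.654]
force: [0.6, -0.1, 7.3]
width: 0.0108
gripper_force: 30.0
```

```bash
python3 -m creep '{"translation":[[0,-2,0],[0,-2,0],[0,0,0]],"spin":[0,0,0],"gripper":[0,0,0]}';python3 -m creep '{"translation":[[0,-2,0],[0,-1,0],[0,0,0]],"spin":[0,0,0],"gripper":[0,0,0]}'
```

```text
t: 54.25
eef_pos: [0.5355, -0.2344, 0.0625]
ee_rot: [3.14, -0.014, -1.654]
force: [-0.6, 13.4, 12.5]
width: 0.0105
gripper_force: 30.0
t: 54.55
eef_pos: [0.5355, -0.2346, 0.0625]
ee_rot: [3.14, -0.011, -1.654]
force: [-1.5, 30.4, 18.7]
width: 0.011
gripper_force: 30.0
```

```bash
python3 -m creep '{"translation":[[0,3,0],[0,0,0],[0,0,0],[0,0,0],[0,0,20],[0,0,40],[0,0,45],[0,0,45]],"spin":[0,0,0,0,0,0,0,0],"gripper":[0,0.3,0.5,0.5,0.5,0.5,0.5,0.5]}'; python3 -m creep '{"translation":[[0,0,35],[-10,-9,0],[-10,-10,0],[-10,-10,0],[-10,-10,0],[-10,-10,0],[-10,-10,0],[-10,-10,0]],"spin":[-0.1,-0.13,-0.13,-0.13,-0.13,-0.13,-0.13,-0.13],"gripper":[0.5,0.5,0.5,0.5,0.5,0.5,0.5,0.5]}';python3 -m creep '{"translation":[[-10,-10,0],[-10,-10,0],[-10,-10,0],[-4,-3,0],[0,0,0],[0,0,0]],"spin":[-0.13,-0.13,-0.13,-0.13,-0.01,0],"gripper":[0.5,0.5,0.5,0.5,0.5,0.5]}'
python3 - <<'E'
from h import *
st(); f=shot('wrist','w12.png');shot('top')
for c in('wrist','top'):
 for n in('isolator_grip','tile','pull','cured1'):
  for r in nets.pinpoint(c,n)[:3]: print(c,n,np.round(r['centre'],4),round(r['confidence'],2))
E
```

```text
t: 55.35
eef_pos: [0.5344, -0.2356, 0.2125]
ee_rot: [3.137, -0.016, -1.654]
force: [1.4, 0.6, 0.3]
width: 0.0439
gripper_force: 0.0
t: 56.15
eef_pos: [0.4643, -0.3048, 0.246]
ee_rot: [3.139, -0.017, -2.669]
force: [0.3, -0.3, -1.0]
width: 0.0433
gripper_force: 0.0
t: 56.75
eef_pos: [0.4311, -0.3373, 0.2463]
ee_rot: [3.139, -0.017, 3.092]
force: [0.1, -0.7, 1.4]
width: 0.0436
gripper_force: 0.0
t 56.75 pos [ 0.4311 -0.3373  0.2463] rot [ 3.139 -0.017  3.092] w 0.0436 F [ 0.1 -0.7  1.4]
wrist isolator_grip [ 0.4316 -0.3378  0.1663] 0.62
wrist cured1 [0.5904 0.0968 0.0073] 0.65
top isolator_grip [ 0.7467  0.0065 -0.0031] 0.34
top tile [ 0.6052  0.1596 -0.0038] 0.69
top cured1 [0.5766 0.2066 0.015 ] 0.84
top cured1 [0.5863 0.1003 0.0128] 0.59
```

View pics/w12.png

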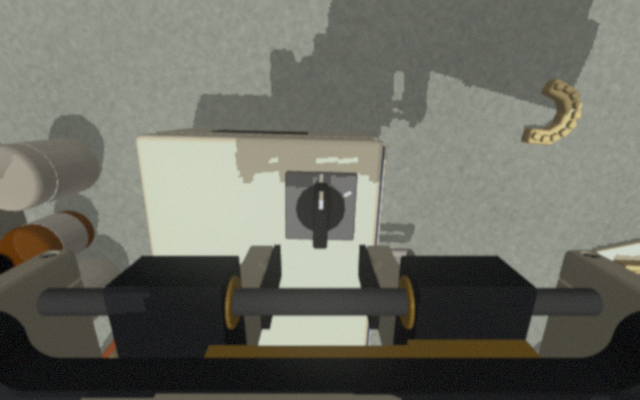

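```bash
python3 -m creep '{"translation":[[1,1,-30],[0,0,-30],[0,0,-20],[0,0,-12],[0,0,0],[0,0,0],[0,0,0],[0,0,0]],"spin":[0,0,0,0,0,0,0,0],"gripper":[0.5,0.5,0.5,0.5,0.5,0.2,0,0]}' 30; python3 -m creep '{"translation":[[0,0,0],[0,0,0],[0,0,0],[0,0,0]],"spin":[0,0,0,0],"gripper":[0,0,0,0]}';python3 -m creep '{"translation":[[0,0,0],[0,0,0],[0,0,0],[0,0,0],[0,0,0],[0,0,0],[0,0,0],[0,0,0]],"spin":[-0.13,-0.13,-0.13,-0.13,-0.13,-0.13,-0.13,-0.13],"gripper":[0,0,0,0,0,0,0,0]}' 30; python3 -m creep '{"translation":[[0,0,0],[0,0,0],[0,0,0],[0,0,0]],"spin":[-0.04,0,0,0],"gripper":[0,0,0,0]}'
python3 - <<'E'
from h import *
print(np.round(get_state()['moment'],2))
E
```

```text
t: 58.05
eef_pos: [0.4332, -0.3363, 0.1558]
ee_rot: [3.14, -0.014, 3.09]
force: [-0.0, 0.2, -0.0]
width: 0.0254
gripper_force: 0.0
t: 58.45
eef_pos: [0.4328, -0.3366, 0.1552]
ee_rot: [3.141, -0.015, 3.09]
force: [-0.6, -4.0, 4.2]
width: 0.0119
gripper_force: 29.9
t: 59.25
eef_pos: [0.4327, -0.3367, 0.1552]
ee_rot: [3.14, -0.014, 2.045]
force: [-1.0, -4.9, 3.2]
width: 0.0114
gripper_force: 30.0
t: 59.65
eef_pos: [0.4328, -0.3367, 0.1552]
ee_rot: [3.14, -0.014, 2.012]
force: [-1.3, -6.0, 4.3]
width: 0.0115
gripper_force: 30.0
[-2.16  0.59  0.21]
```

Release, lift well clear, and verify everything.

```bash
python3 -m creep '{"translation":[[0,0,0],[0,0,0],[0,0,0],[0,0,20],[0,0,40],[-20,-10,40],[-20,-20,0],[-20,-20,0]],"spin":[0,0,0,0,0,0,0,0],"gripper":[0.4,0.5,0.5,0.5,0.5,0.5,0.5,0.5]}'; python3 -m creep '{"translation":[[0,0,0],[0,0,0],[0,0,0]],"spin":[0,0,0],"gripper":[0.5,0.5,0.5]}'
python3 - <<'E'
from h import *
st(); f=shot('top'); w=shot('wrist')
for c in('wrist','top'):
 for n in('isolator_grip','tile','pull','cured1','dropper','jar'):
  for r in nets.pinpoint(c,n)[:3]: print(c,n,np.round(r['centre'],4),round(r['confidence'],2))
a=cv2.resize(f['img'][140:320,150:570],(798,342)); b=cv2.resize(w['img'][:250],(798,250))
cv2.imwrite('pics/end.png',np.vstack([a,b])[:,:,::-1])
E
```

```text
t: 60.45
eef_pos: [0.3727, -0.3862, 0.256]
ee_rot: [3.138, -0.014, 2.012]
force: [0.9, 0.1, -0.8]
width: 0.0438
gripper_force: 0.0
t: 60.75
eef_pos: [0.3728, -0.3856, 0.2544]
ee_rot: [3.14, -0.016, 2.01]
force: [-0.1, -0.2, 0.2]
width: 0.0438
gripper_force: 0.0
t 60.75 pos [ 0.3728 -0.3856  0.2544] rot [ 3.14  -0.016  2.01 ] w 0.0438 F [-0.1 -0.2  0.2]
wrist isolator_grip [ 0.4331 -0.3353  0.1655] 0.6
wrist pull [ 0.5354 -0.2358  0.0768] 0.85
wrist dropper [ 0.5327 -0.2327  0.0767] 0.18
top tile [ 0.6071  0.1595 -0.0032] 0.63
top pull [ 0.5362 -0.2298  0.0775] 0.93
top cured1 [0.5895 0.0981 0.0127] 0.65
top cured1 [0.5762 0.2037 0.0181] 0.58
top dropper [5.540e-01 4.303e-01 2.000e-04] 0.66
top jar [ 0.7468  0.0079 -0.0016] 0.69
```

View pics/end.png

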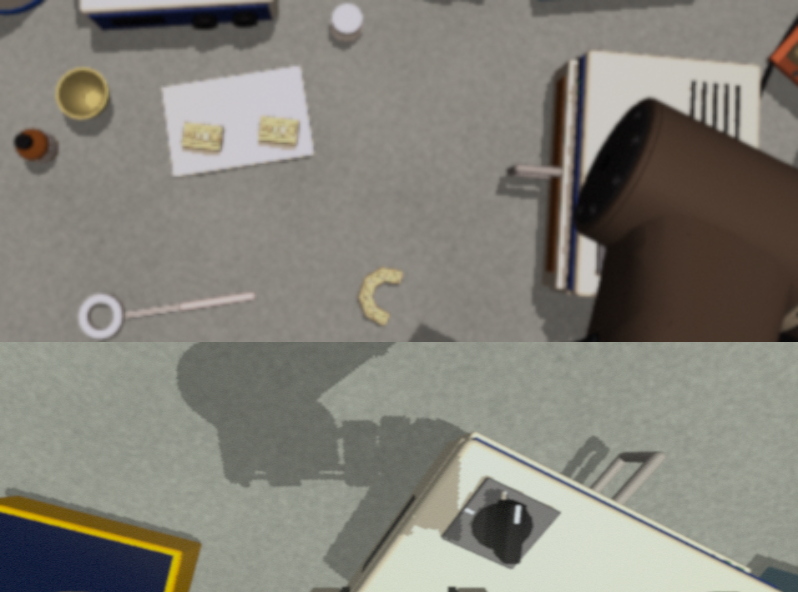

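```bash
python3 -c "
from station import arm
print(arm.job_done())"
```

```text
the job is handed in; nothing more can be done
None
```

The job is handed in, with no verdict returned: both cured casts stand upright on the tile, all three waiting casts looked seated on rests in the last view before closing, the carriage is home, the isolator is on, and the dropper and jar are where they started.

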